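# Weigh a part-used jar of crimp terminals on the two-pan balance

## Robot

A 6-joint arm with a two-finger parallel gripper is mounted at the origin on the work surface. World frame = base frame: x ahead of the robot, y to its left, z up, the work surface at z = 0. Lengths are in m, angles in degrees, forces in N, time in s.
With the tool pointing down it reaches from about 0.35 to 0.875 m from the base axis. Payload 4.2 kg.
Tool frame: the origin (TCP) lies at the very end of the fingers, on their centre line; the grasp point (between the pads) lies 19 mm behind it; z points along the fingers, x is the direction in which the jaws open and shut, and the axes are right-handed (so a half turn about z gives the same grasp; the last joint's range is limited). The gripper opens to 87 mm and grips with 3 to 60 N. Pads are 19 mm wide; open, the fingers measure 117 mm over their backs; the gripper's body (75 mm by 190 mm) begins 51 mm behind the grasp point.
Start: joints at [-55.543, 22.042, 0.453, 0, -68.411, -14.817], TCP at [0.21, -0.589, 0.19] pointing down, gripper open.
Joint ranges: [-179.83, 179.83], [-69.29, 118.12], [-61.27, 80.66], [-181.25, 117.63], [-171.15, -9.14], [-177.46, 177.46]. Speed limits (degrees/s): [159.86, 159.86, 180, 180, 180, 180].

## Interface

Orientations are given as a 3x3 rotation matrix whose columns are the frame's x, y, z axes.
In Python, from station import r gives the robot as it stands.
- The arm moves only by the tool move_arm, never from a script. Its argument "series" is a list that holds one entry, the list of rows, each a list of 7 numbers: the shift along the tool's x, y, z in cm, then the turn, a rotation vector about the tool's x, y, z in degrees, then the opening, from -1 (shut) to 1 (fully open). In form: [[[dx, dy, dz, wx, wy, wz, fingers], ...]]. A call has 1 to 12 rows; each row shifts and turns the commanded pose from where the row before left it, along the tool's axes as they then stand; what a row does not reach is not made up. A row lasts 1/8 s, in which the tool goes at most 62.5 mm and 10.7 degrees, less where a joint would pass 70% of its speed; a pose out of reach is approached as far as the arm can. A call is refused whole if a number of a shift passes 6.25 or a number of a turn 10.7, either way. A call with a gripper value outside its range is refused whole. The fingers move at their own pace and stop on an object; the grip force is fixed at half the most. Time passes only in rows, so rows that do not move let the fingers close. It gives the time, the measured TCP pose, the force and the opening at its end, in the units of the state.
- r.sense(): the state, without advancing time (a new reading comes with each control period).
- r.capture(name): name is "scene" or "top"; returns a dict with "color" (420x560x3 uint8, blue, green, red), "fx", "fy", "cx", "cy" (pixels), "rvec" (rotation vector, rad) and "tvec" (3), from world to camera coordinates, as OpenCV has them. Camera axes: x right, y down, z forward; pixel columns grow to the right and rows downward; lengths in m; the calibration is good to about 2 mm. A picture is of the moment at which its call begins. There is no depth.
- r.finish_job(): hands the job in, once; it reports no verdict.
The state is a dict: "time_s": time; "joints": joint angles; "joint_velocities": joint speeds; "effort": joint torques, N m; "tcp_pos": TCP position; "ee_rot": TCP orientation; "wrist_force": force on the tool from outside, world axes, zero at the start; "moment": the same for the moment, N m; "gripper_width": opening from 0.0 (shut) to 1.0 (fully open).
Only numpy, scipy, OpenCV 4.12 (cv2) and the standard library are available. Lean on these libraries where they do the work, as an engineer would, in place of code of your own. Each camera call takes 0.05 s, during which the arm holds its last target.

## Task

Weigh the part-used jar of crimp terminals with the blue cap: stand it upright on the balance's steel goods pan first, then stand brass weights on the black weight plate until the beam floats level, with the pointer at rest within the green band of the dial. Set everything down gently, leave any weights you do not need standing upright in their wooden block or on the bench, and leave the red-capped jar, the plugs and the tools where they are.

Things in the scene. Friction and masses are not known exactly. Their poses are not given: they have to be found in the camera images.
- beam (a joint): beam tilt, rad: 0 level, positive = goods pan low and weight plate high; stops at -0.2 and +0.2. Green band: -0.03 to +0.03. Between the stops it moves in proportion to the load difference, about 0.0024 rad per gram (full scale about 83 g), wherever on the pans the loads stand; beyond that it lies on its stop. Damped: takes about 2 s to come to rest.
- balance: two-pan shop balance, grey base 105 x 300 mm, fixed; origin on the bench under its centre. y axis along the beam towards the goods pan; pan centres 130 mm either side. Between them a thin dial (6 mm) 240 mm high, its head 76 mm wide along y, white with a green centre band on both faces; a red pointer, 135 mm from pivot to tip, leans to the lower pan.
- goods_top (a point): centre of the upper face of the goods pan, a round shallow stainless dish on the balance's +y side: flat floor 112 mm across, rim 130 mm across and 5 mm above the floor. About 125 mm above the bench when the beam is level and up to 26 mm lower or higher as it tilts. The pan always stays level.
- plate_top (a point): centre of the upper face of the weight plate, a flat round black plate 112 mm across without rim, on the balance's -y side. About 125 mm above the bench when level and up to 26 mm higher or lower as the beam tilts. It always stays level.
- jar_blue_mid (a point): centre (33 mm above the underside) of the jar to be weighed: clear round jar 52 mm across, 66 mm tall, its upper 16 mm a blue screw cap 54 mm across, tightly closed, brass terminals inside. Mass unknown, between about 95 and 160 g. z axis up.
- w100_knob (a point): centre of the grip knob of the 100 g brass weight. Body 24 mm across, whole height 34 mm, narrow neck, round knob on top 16 mm across and 10 mm tall; this point lies on the weight's axis 29 mm above its underside. It stands in the block's recess at the block's -y end. Its z axis points up when it stands.
- w50_knob (a point): centre of the grip knob of the 50 g brass weight. Body 19 mm across, whole height 27 mm, narrow neck, round knob on top 13 mm across and 8 mm tall; this point lies on the weight's axis 23 mm above its underside. It stands in the block's second recess. Its z axis points up when it stands.
- w20a_knob (a point): centre of the grip knob of the 20 g brass weight. Body 13 mm across, whole height 22 mm, narrow neck, round knob on top 11 mm across and 7 mm tall; this point lies on the weight's axis 18.5 mm above its underside. It stands in the block's third recess. Its z axis points up when it stands.
- w20b_knob (a point): centre of the grip knob of the 20 g brass weight. Body 13 mm across, whole height 22 mm, narrow neck, round knob on top 11 mm across and 7 mm tall; this point lies on the weight's axis 18.5 mm above its underside. A second 20 g weight, in the fourth recess, at the block's +y end. Its z axis points up when it stands.
- block: light wooden weight block, 54 mm (x) by 172 mm (y) by 22 mm high, fixed to the bench; origin at the centre of its underside. Four round recesses 3 mm deep in a row along its y axis at -63, -21, +21 and +63 mm, each 4 mm wider than its weight.
- jar_red_mid (a point): a bystander: centre of a like jar with a red cap, 54 mm across, 66 mm tall. Not to be used.
- plug_a: a bystander: black connector plug 24 x 64 x 18 mm (22 mm with its latch), lying on the bench in front of the balance; origin at its underside
- plug_b: a bystander: black connector plug 24 x 51 x 18 mm (22 mm with its latch), on the right of the bench; origin at its underside
- tape: a bystander: black tape roll 90 mm across, 19 mm high, lying flat on the left; origin at its underside
- driver: a bystander: yellow screwdriver lying on the right
- crimper: a bystander: hand crimper with blue handles, about 210 mm long and 80 mm wide, lying on the left

How it is judged:
By the outcome, as a careful person would: the job done as asked, in the order asked, and still so for the second after the job is handed in, with the robot touching nothing.
It also fails if it takes over 72 s, if anything falls off the work surface, if the arm or the gripper's body presses on something with over 40 N, if the wrist force passes 120 N, or if a joint passes its speed limit or range.

## Working session

There is one attempt and no reset: what is moved stays moved. The work goes in short steps, Python scripts to look and compute and a tool call to move; the robot and the scene stay as the last step left them, time stands still between calls to the robot, and variables do not carry over. Pictures are saved under pics/ and viewed, and the job is handed in when it is done.

Besides the shell and the picture viewer there is one more tool, called after "Call:" as name(argument=value, ...) on one line, values as JSON. move_arm: Moves the arm, as the interface text tells. Its arguments: {"type":"object","properties":{"series":{"type":"array","items":{"type":"array","items":{"type":"array","items":{"type":"number"}}}}},"required":["series"]}

```bash
mkdir -p pics; ls
cat > h.py <<'E'
import numpy as np, cv2
from station import r
def cap(n,f):
    c=r.capture(n); cv2.imwrite('pics/'+f+'.png',c['color']); np.save('pics/'+f+'.npy',c,allow_pickle=True); return c
def load(f): return np.load('pics/'+f+'.npy',allow_pickle=True).item()
def ray(c,u,v):
    R=cv2.Rodrigues(np.array(c['rvec'],float))[0]; t=np.array(c['tvec'],float).ravel()
    d=R.T@np.array([(u-c['cx'])/c['fx'],(v-c['cy'])/c['fy'],1]); return -R.T@t,d
def onz(c,u,v,z):
    o,d=ray(c,u,v); return o+d*(z-o[2])/d[2]
def proj(c,p):
    q=cv2.projectPoints(np.array(p,float).reshape(-1,3),np.array(c['rvec'],float),np.array(c['tvec'],float),np.array([[c['fx'],0,c['cx']],[0,c['fy'],c['cy']],[0,0,1.]]),None)[0]; return q.reshape(-1,2)
E
python3 - <<'E'
from h import *
for n in('scene','top'):
    c=cap(n,n+'0'); print(n,c['fx'],ray(c,280,210))
print(r.sense())
E
```

```text
pics
scene 381.26352352717583 (array([ 0.89315935, -0.50255486,  0.96537589]), array([-0.32833175,  0.48920113, -0.80820043]))
top 407.10903933283953 (array([0.43054758, 0.01050036, 1.18116372]), array([ 0.14220319, -0.00980447, -0.98988882]))
{'time_s': 0.1, 'joints': array([-5.55417276e+01,  2.20856252e+01,  3.89864576e-01, -2.43901648e-02,
       -6.84131612e+01, -1.48149368e+01]), 'joint_velocities': array([-0.10946427, -0.11985473,  0.16804337,  0.04518642, -0.03376669,
       -0.03304139]), 'effort': array([-3.16045771e-04, -3.91688383e+01,  1.87934893e+01,  4.23188657e+00,
        1.34717056e-02, -7.69988242e-05]), 'tcp_pos': array([ 0.20989716, -0.58807132,  0.18939458]), 'ee_rot': array([[-3.36015412e-01,  9.41856189e-01, -7.49225424e-04],
       [ 9.41854491e-01,  3.36016232e-01,  1.79142089e-03],
       [ 1.93901275e-03, -1.03716303e-04, -9.99998115e-01]]), 'wrist_force': array([0.2912029 , 0.28880789, 0.05066941]), 'moment': array([-0.03391753, -0.00306716,  0.01811498]), 'gripper_width': 1.0006038962407628}
```

View pics/scene0.png

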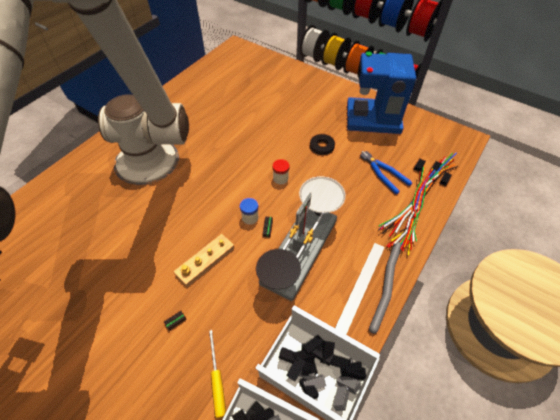

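View pics/top0.png

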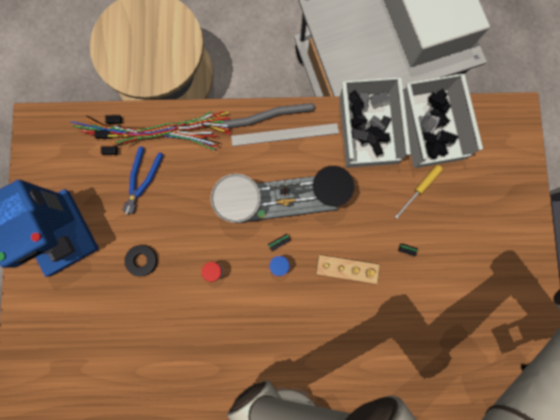

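The scene view shows the blue cap at (250,207), the block at (205,260), the balance at (300,240). In the top view they are at (280,266), (348,270) and (285,195); plug_a at (280,242) sits just beyond the jar. Next I measure them.

Run:
```python
from h import *
t=load('top0'); s=load('scene0')
def blobs(c,lo,hi,box,n=3,mina=15):
    u0,v0,u1,v1=box
    h=cv2.cvtColor(c['color'],cv2.COLOR_BGR2HSV)[v0:v1,u0:u1]
    m=cv2.inRange(h,lo,hi); k,l,st,ce=cv2.connectedComponentsWithStats(m)
    o=[]
    for i in np.argsort(-st[1:,4])[:n]+1:
        if st[i,4]<mina: continue
        cs=max(cv2.findContours((l==i).astype(np.uint8),cv2.RETR_EXTERNAL,cv2.CHAIN_APPROX_NONE)[0],key=len)
        o.append((ce[i]+[u0,v0],st[i,4],cv2.minAreaRect(cs+np.array([u0,v0]))))
    return o
B=((100,120,50),(130,255,255)); Rd=((0,180,80),(4,255,255))
for c,bt,n in((t,(260,245,300,285),'t'),(s,(230,190,270,235),'s')):
    for b in blobs(c,*B,bt,1): print('blue',n,b[0],b[1],onz(c,*b[0],.066 if n=='t' else .060).round(4))
for b in blobs(t,*Rd,(195,255,230,290),1): print('red',b[0],onz(t,*b[0],.066).round(4))
for b in blobs(t,(0,0,0),(179,255,45),(305,160,360,215),1): print('plate',b[0],b[2],onz(t,*b[0],.125).round(4))
for b in blobs(t,(0,0,120),(179,60,255),(205,170,268,230),1): print('pan',b[0],b[2],onz(t,*b[0],.13).round(4))
b=blobs(t,(10,40,120),(30,150,255),(310,250,390,290),1)
for x in b: print('block',x[0],x[1],x[2],[onz(t,*p,.022).round(4) for p in cv2.boxPoints(x[2])])
for n,c,(a,b2,d,e) in(('tz',t,(200,160,400,290)),('sz',s,(160,150,360,310))):
    z=cv2.resize(c['color'][b2:e,a:d],None,fx=4,fy=4,interpolation=cv2.INTER_CUBIC)
    cv2.imwrite('pics/%s.png'%n,z[:600,:800])
```

```text
blue t [279.19413919 265.46520147] 273 [0.4385 0.0051 0.066 ]
blue s [248.65196078 205.87254902] 204 [0.4402 0.0059 0.06  ]
red [215.10204082 266.55102041] [0.4395 0.1792 0.066 ]
plate [333.23051132 185.80050293] ((333.5, 186.0), (38.0, 39.0), 90.0) [ 0.6438 -0.1421  0.125 ]
pan [235.76451954 197.44033791] ((237.02943420410156, 198.11766052246094), (52.03473663330078, 48.29123306274414), 16.927513122558594) [0.6173 0.1151 0.13  ]
block [349.51203501 269.50109409] 3199 ((349.5, 269.5), (39.0, 79.0), 90.0) [array([ 0.4804, -0.0836,  0.022 ]), array([ 0.4753, -0.3084,  0.022 ]), array([ 0.3661, -0.3021,  0.022 ]), array([ 0.3713, -0.08  ,  0.022 ])]
```

```bash
python3 -c "
from h import *
c=load('top0')['color'];cv2.imwrite('pics/tb.png',cv2.resize(c[250:290,310:390],None,fx=10,fy=10,interpolation=cv2.INTER_CUBIC))
c=load('scene0')['color'];cv2.imwrite('pics/sb.png',cv2.resize(c[230:290,165:245],None,fx=10,fy=10,interpolation=cv2.INTER_CUBIC))"
```

```text
(no output)
```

View pics/tz.png

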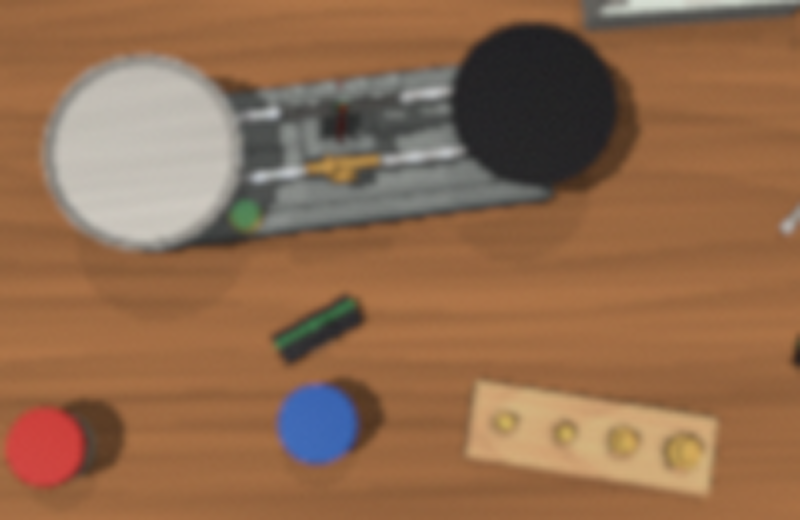

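View pics/sz.png

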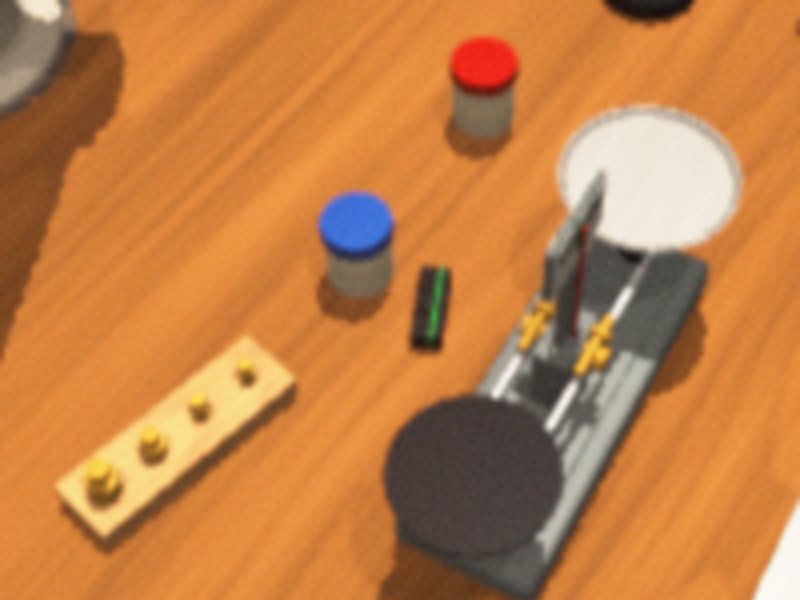

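View pics/tb.png

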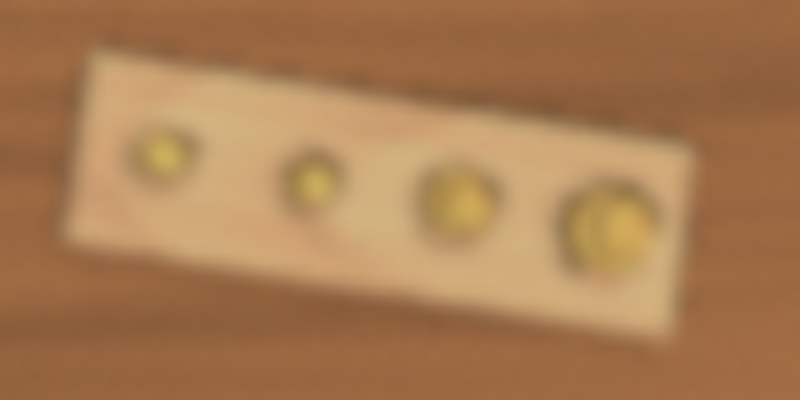

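View pics/sb.png

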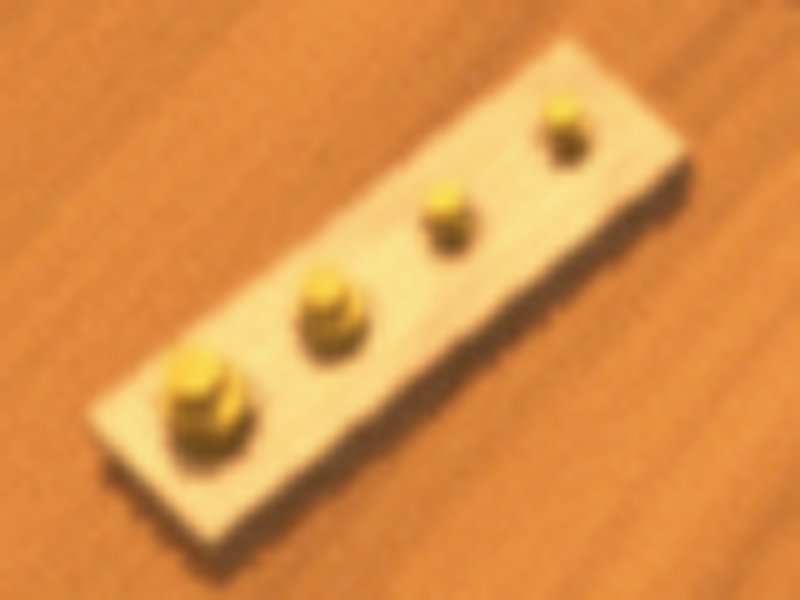

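Zoomed views: the block's corners are clear in tb.png, the knobs in both; now triangulating pans and knobs.

```bash
cat >> h.py <<'E'
def tri(cs,uvs):
    A=[];b=[]
    for c,uv in zip(cs,uvs):
        o,d=ray(c,*uv); d=d/np.linalg.norm(d); P=np.eye(3)-np.outer(d,d); A.append(P); b.append(P@o)
    A=np.vstack(A); b=np.hstack(b); x=np.linalg.lstsq(A,b,rcond=None)[0]; return x,np.linalg.norm(A@x-b)
E
python3 - <<'E'
from h import *
t=load('top0'); s=load('scene0')
f=lambda p,k,o:((p[0]+.5)/k-.5+o[0],(p[1]+.5)/k-.5+o[1])
C=[(90,50),(693,143),(670,338),(65,245)]
P=np.array([onz(t,*f(p,10,(310,250)),.022) for p in C]); print(P.round(4)); m=P.mean(0)
v=(P[0]+P[3]-P[1]-P[2])[:2]/2; print('block',m.round(4),np.linalg.norm(v),'yaw',np.degrees(np.arctan2(-v[0],v[1]))); v/=np.linalg.norm(v)
for n,d,h,a,b in(('20b',.063,.0375,(163,155),(565,110)),('20a',.021,.0375,(317,183),(447,203)),('50',-.021,.042,(465,203),(325,293)),('100',-.063,.048,(617,228),(197,375))):
    g=m[:2]+v*d; print(n,'grid',g.round(4),'tri',tri([t,s],[f(a,10,(310,250)),f(b,10,(165,230))])[0].round(4),'onz scene',onz(s,*f(b,10,(165,230)),h).round(4),'top',onz(t,*f(a,10,(310,250)),h).round(4))
for n,a,b in(('pan',(145,152),(650,178)),('plate',(535,104),(474,475))):
    print(n,tri([t,s],[f(a,4,(200,160)),f(b,4,(160,150))]))
E
```

```text
[[ 0.467  -0.1074  0.022 ]
 [ 0.4369 -0.2773  0.022 ]
 [ 0.3826 -0.2679  0.022 ]
 [ 0.4124 -0.0984  0.022 ]]
block [ 0.4247 -0.1878  0.022 ] 0.17230800064735202 yaw -10.013922834256187
20b grid [ 0.4357 -0.1257] tri [ 0.4374 -0.1247  0.0379] onz scene [ 0.4377 -0.1241  0.0375] top [ 0.4369 -0.1252  0.0375]
20a grid [ 0.4284 -0.1671] tri [ 0.4289 -0.167   0.0377] onz scene [ 0.4297 -0.1662  0.0375] top [ 0.4281 -0.1679  0.0375]
50 grid [ 0.4211 -0.2085] tri [ 0.4219 -0.2081  0.0407] onz scene [ 0.4227 -0.2084  0.042 ] top [ 0.4217 -0.2081  0.042 ]
100 grid [ 0.4137 -0.2498] tri [ 0.414  -0.2485  0.0482] onz scene [ 0.414  -0.2484  0.048 ] top [ 0.4139 -0.2486  0.048 ]
pan (array([0.61851675, 0.11599664, 0.12691654]), np.float64(0.0020483372224614966))
plate (array([ 0.64564304, -0.14253696,  0.12120208]), np.float64(0.0011753265668419323))
```

Block yaw is −10°, the beam about level, and the jar at (0.439, 0.0055). Moving above the jar.

Call:
move_arm(series=[[[4,3.45,0,0,0,0,1],[4,3.45,0,0,0,0,1],[4,3.45,0,0,0,0,1],[4,3.45,0,0,0,0,1],[4,3.45,0,0,0,0,1],[4,3.45,0,0,0,0,1],[4,3.45,0,0,0,0,1],[4,3.45,0,0,0,0,1],[4,3.45,0,0,0,0,1],[4,3.45,0,0,0,0,1],[4,3.45,0,0,0,0,1],[4,3.45,0,0,0,0,1]]])

```text
time_s: 1.6
tcp_pos: [0.4387, 0.0044, 0.1903]
ee_rot: [[-0.337, 0.942, -0.0], [0.942, 0.337, 0.0], [0.0, 0.0, -1.0]]
wrist_force: [0.4, -0.5, 0.4]
gripper_width: 1.005
```

```bash
cat >> h.py <<'E'
def st():
    q=r.sense(); R=q['ee_rot']; print('t',round(q['time_s'],2),'tcp',q['tcp_pos'].round(4),'ang',round(float(np.degrees(np.arctan2(R[1,0],R[0,0]))),2),'z',R[:,2].round(3),'F',q['wrist_force'].round(2),'w',round(float(q['gripper_width']),3),'j',q['joints'].round(1)); return q
def to(x,y,z=None):
    q=st(); d=np.array([x,y,q['tcp_pos'][2] if z is None else z])-q['tcp_pos']; print('tool cm',(q['ee_rot'].T@d*100).round(2))
E
python3 -c "
from h import *
to(.439,.0055,.15); cap('scene','s1'); cap('top','t1')"
```

```text
t 1.6 tcp [0.4387 0.0044 0.1903] ang 109.67 z [-0.  0. -1.] F [ 0.38 -0.51  0.43] w 1.005 j [ 21.9   3.5 -24.1  -0.  -62.4 -92.3]
tool cm [0.1  0.06 4.03]
```

View pics/s1.png

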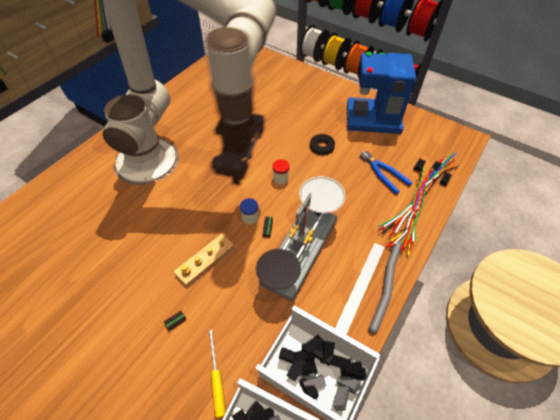

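View pics/t1.png

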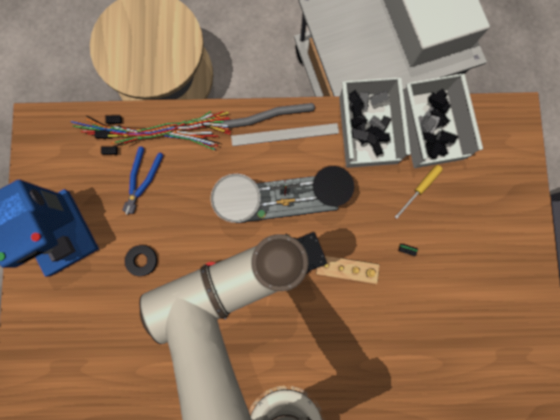

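The gripper hangs over the jar. Descending.

Call:
move_arm(series=[[[0.1,0.05,3,0,0,0,1],[0,0,4,0,0,0,1],[0,0,4,0,0,0,1],[0,0,3,0,0,0,1],[0,0,2,0,0,0,1],[0,0,1.7,0,0,0,1],[0,0,0,0,0,0,0.1],[0,0,0,0,0,0,0.1],[0,0,0,0,0,0,0.1]]])

```text
time_s: 2.82
tcp_pos: [0.4394, 0.0038, 0.0141]
ee_rot: [[-0.336, 0.942, 0.002], [0.942, 0.336, 0.001], [0.0, 0.002, -1.0]]
wrist_force: [-0.2, -0.8, -0.4]
gripper_width: 0.744
```

```bash
python3 -c "
from h import *
st()"
```

```text
t 2.83 tcp [0.4394 0.0038 0.0141] ang 109.64 z [ 0.002  0.001 -1.   ] F [-0.25 -0.8  -0.4 ] w 0.744 j [ 21.8  17.4 -38.    0.  -34.6 -92.2]
```

Call:
move_arm(series=[[[0,0,0,0,0,0,-1],[0,0,0,0,0,0,-1],[0,0,0,0,0,0,-1],[0,0,0,0,0,0,-1],[0,0,0,0,0,0,-1],[0,0,-0.5,0,0,0,-1],[0,0,-2,0,0,0,-1],[0,0,-4,0,0,0,-1],[0,0,-5,0,0,0,-1],[0,0,-5,0,0,0,-1],[0,0,-3,0,0,0,-1],[0,0,0,0,0,0,-1]]])

```text
time_s: 4.32
tcp_pos: [0.4398, 0.004, 0.2103]
ee_rot: [[-0.336, 0.942, 0.005], [0.942, 0.336, 0.002], [0.0, 0.005, -1.0]]
wrist_force: [-0.1, 0.1, -2.8]
gripper_width: 0.612
```

```bash
python3 -c "
from h import *
th=np.radians(96); u=np.array([np.cos(th),np.sin(th)]); p=np.array([.6175,.1155])+.015*u; print(p)
to(p[0],p[1],.2); c=cap('scene','s2')
cv2.imwrite('pics/s2z.png',cv2.resize(c['color'][60:260,160:360],None,fx=3,fy=3))"
```

```text
[0.61593207 0.13041783]
t 4.33 tcp [0.4398 0.004  0.2103] ang 109.63 z [ 0.005  0.002 -1.   ] F [-0.06  0.12 -2.83] w 0.612 j [ 21.8   2.5 -22.2   0.  -65.  -92.2]
tool cm [ 5.98 20.83  1.14]
```

View pics/s2z.png

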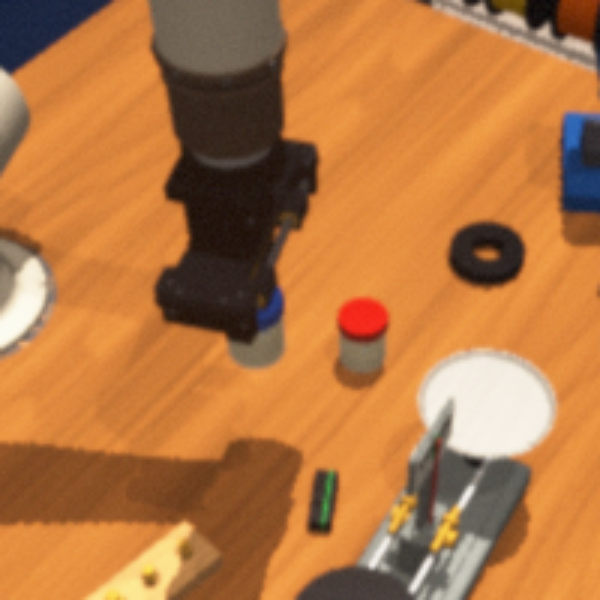

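The jar is held (53 mm), hanging upright. Carrying it to the pan.

Call:
move_arm(series=[[[0.6,2,0,0,0,0,-1],[1.1,3.9,0,0,0,0,-1],[1.3,4.7,0,0,0,0,-1],[1.3,4.7,0,0,0,0,-1],[1.1,3.6,0,0,0,0,-1],[0.6,1.9,0.5,0,0,0,-1],[0,0,1.5,0,0,0,-1],[0,0,2,0,0,0,-1],[0,0,1.5,0,0,0,-1],[0,0,0,0,0,0,-1],[0,0,0,0,0,0,-1]]])

```text
time_s: 5.75
tcp_pos: [0.6149, 0.1301, 0.1539]
ee_rot: [[-0.336, 0.942, 0.001], [0.942, 0.336, 0.0], [-0.0, 0.001, -1.0]]
wrist_force: [0.5, 0.1, -0.8]
gripper_width: 0.611
```

```bash
python3 -c "
from h import *
to(.6159,.1304,.145); c=cap('scene','s3')
cv2.imwrite('pics/s3z.png',cv2.resize(c['color'][100:300,220:420],None,fx=3,fy=3))
c=cap('top','t3')
cv2.imwrite('pics/t3z.png',cv2.resize(c['color'][130:280,190:390],None,fx=4,fy=4))"
```

```text
t 5.75 tcp [0.6149 0.1301 0.1539] ang 109.65 z [ 0.001  0.    -1.   ] F [ 0.47  0.11 -0.79] w 0.611 j [ 26.7  23.8  -2.2   0.  -64.  -97.1]
tool cm [-0.    0.11  0.89]
```

View pics/s3z.png

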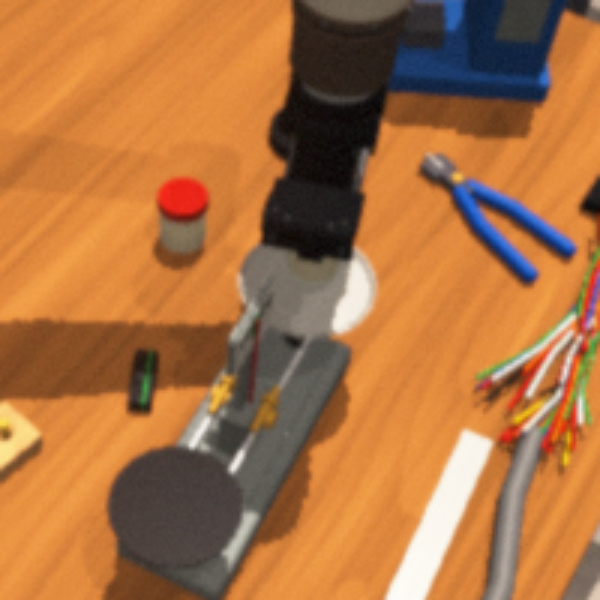

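View pics/t3z.png

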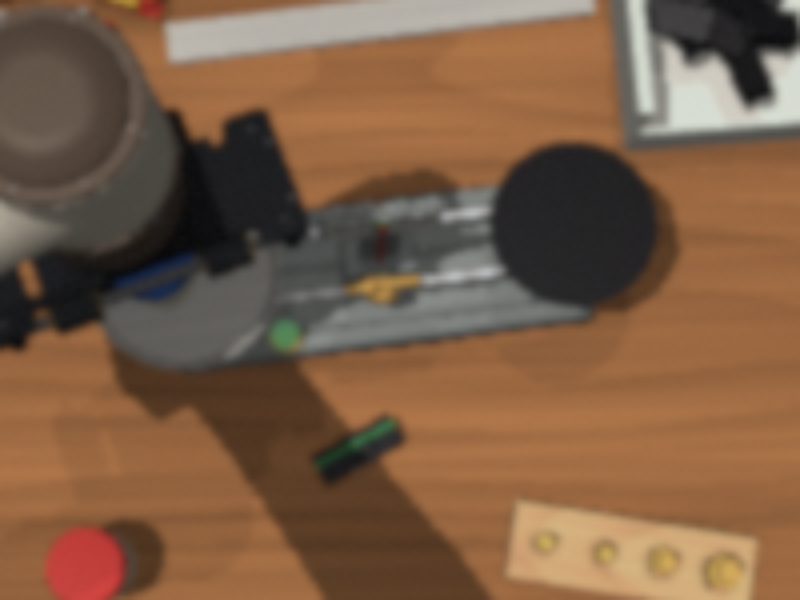

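The jar is above the pan, clear of the dial. Lowering slowly, past the level contact, towards the low stop.

Call:
move_arm(series=[[[0,0.1,0.6,0,0,0,-1],[0,0,0.4,0,0,0,-1],[0,0,0.3,0,0,0,-1],[0,0,0.3,0,0,0,-1],[0,0,0.3,0,0,0,-1],[0,0,0.3,0,0,0,-1],[0,0,0.3,0,0,0,-1],[0,0,0.3,0,0,0,-1],[0,0,0.3,0,0,0,-1],[0,0,0.2,0,0,0,-1],[0,0,0.2,0,0,0,-1],[0,0,0,0,0,0,-1]]])

```text
time_s: 7.35
tcp_pos: [0.6154, 0.1305, 0.1182]
ee_rot: [[-0.336, 0.942, -0.0], [0.942, 0.336, 0.0], [0.0, -0.0, -1.0]]
wrist_force: [-0.7, 0.2, -0.7]
gripper_width: 0.614
```

```bash
python3 -c "
from h import *
st(); c=cap('scene','s4')
cv2.imwrite('pics/s4z.png',cv2.resize(c['color'][100:300,220:420],None,fx=3,fy=3))"
```

```text
t 7.35 tcp [0.6154 0.1305 0.1182] ang 109.64 z [-0.  0. -1.] F [-0.74  0.17 -0.67] w 0.614 j [ 26.7  25.6  -4.7  -0.  -59.7 -97. ]
```

View pics/s4z.png

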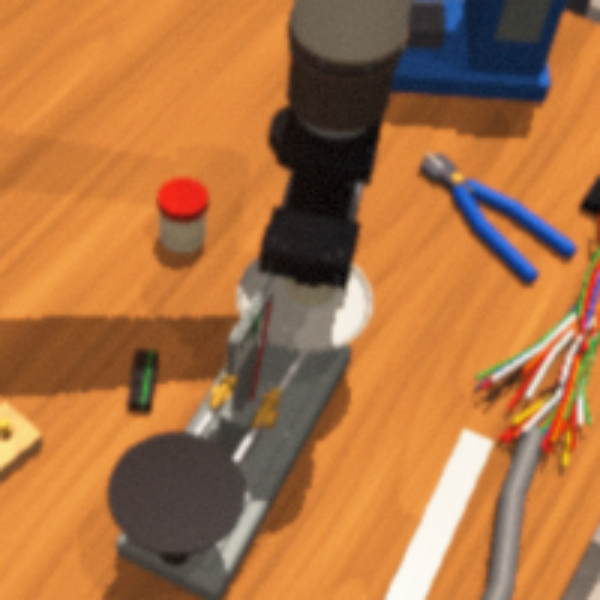

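The jar is depressing the pan; the plate is up. A few mm more, then release slowly.

Call:
move_arm(series=[[[0,0,0.15,0,0,0,-1],[0,0,0.1,0,0,0,-1],[0,0,0,0,0,0,-1],[0,0,0,0,0,0,0.3],[0,0,0,0,0,0,0.4],[0,0,0,0,0,0,0.6],[0,0,0,0,0,0,0.6],[0,0,0,0,0,0,0.6],[0,0,0,0,0,0,0.6]]])

```text
time_s: 8.52
tcp_pos: [0.6155, 0.1305, 0.1159]
ee_rot: [[-0.336, 0.942, -0.0], [0.942, 0.336, 0.0], [0.0, -0.0, -1.0]]
wrist_force: [0.3, -0.6, 1.2]
gripper_width: 0.797
```

```bash
python3 -c "
from h import *
st(); c=cap('scene','s5')
cv2.imwrite('pics/s5z.png',cv2.resize(c['color'][100:300,220:420],None,fx=3,fy=3))"
```

```text
t 8.53 tcp [0.6155 0.1305 0.1159] ang 109.64 z [-0.  0. -1.] F [ 0.3  -0.61  1.24] w 0.797 j [ 26.7  25.8  -4.9  -0.  -59.4 -97. ]
```

View pics/s5z.png

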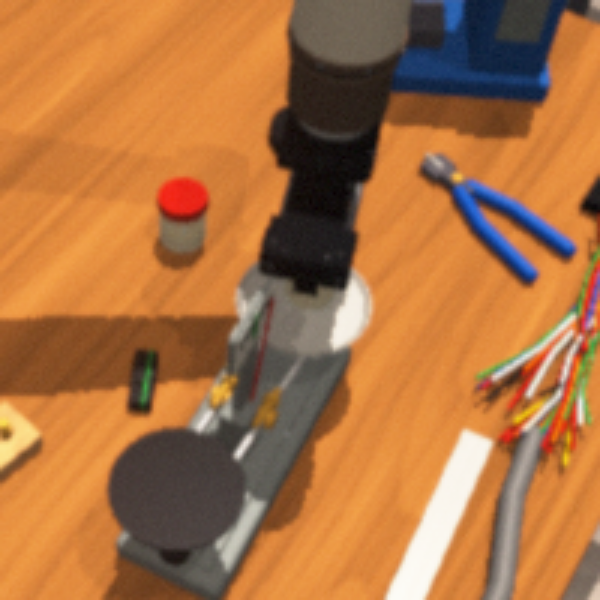

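Jar released, standing on the pan. Retreat up and travel to the 100 g weight.

Call:
move_arm(series=[[[0,0,-1.5,0,0,0,0.6],[0,0,-3,0,0,0,0.6],[0,0,-5,0,0,0,0.6],[0,0,-5,0,0,0,0.4],[-3.2,-3.5,0,0,0,0,0],[-4.1,-4.5,0,0,0,0,0],[-4.1,-4.5,0,0,0,0,-0.1],[-4.1,-4.5,0,0,0,0,-0.1],[-4.1,-4.5,0,0,0,0,-0.1],[-4.1,-4.5,0,0,0,0,-0.1],[-4.1,-4.5,0,0,0,0,-0.1],[-1.2,-1.3,0,0,0,0,-0.1]]])

```text
time_s: 10.07
tcp_pos: [0.4119, -0.2518, 0.2623]
ee_rot: [[-0.333, 0.943, 0.002], [0.943, 0.333, -0.001], [-0.001, 0.002, -1.0]]
wrist_force: [0.6, 0.3, -0.1]
gripper_width: 0.452
```

Call:
move_arm(series=[[[0,0,0,0,0,-10.1,-0.1],[0,0,0,0,0,-10.1,-0.1],[0,0,0,0,0,-10.1,-0.1],[0,0,0,0,0,-10.1,-0.1],[0,0,0,0,0,-10.1,-0.1],[0,0,0,0,0,-10,-0.1]]])

```text
time_s: 10.82
tcp_pos: [0.414, -0.2492, 0.2618]
ee_rot: [[-0.986, 0.165, 0.001], [0.165, 0.986, -0.0], [-0.001, -0.0, -1.0]]
wrist_force: [0.0, 0.4, 0.3]
gripper_width: 0.45
```

```bash
cat >> h.py <<'E'
def zoom(n,f,box,k):
    c=cap(n,f); a,b,d,e=box; cv2.imwrite('pics/'+f+'z.png',cv2.resize(c['color'][b:e,a:d],None,fx=k,fy=k,interpolation=cv2.INTER_CUBIC))
E
python3 -c "
from h import *
to(.4139,-.2492,.026); zoom('scene','s6',(160,120,360,320),3)"
```

```text
t 10.82 tcp [ 0.414  -0.2492  0.2618] ang 170.52 z [ 0.001 -0.    -1.   ] F [0.01 0.41 0.34] w 0.45 j [-11.7   5.3 -11.6   0.  -73.    2.3]
tool cm [ 0.04  0.   23.58]
```

View pics/s6z.png

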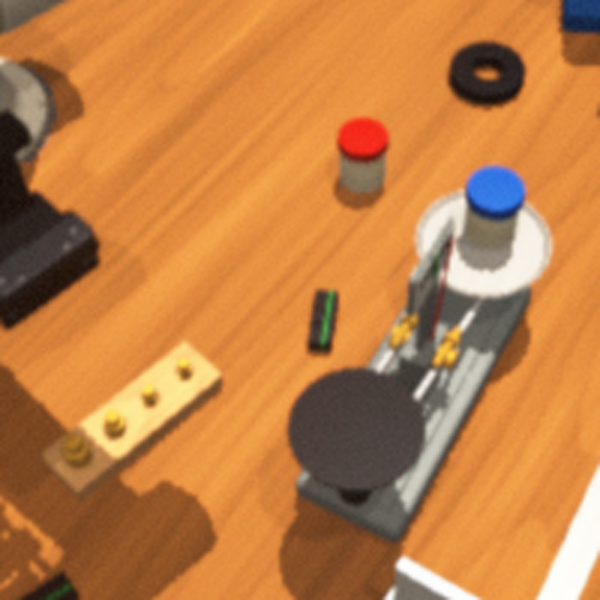

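The jar stands upright on the pan. Descending on the 100 g weight.

Call:
move_arm(series=[[[0,0,3,0,0,0,-0.1],[0,0,5,0,0,0,-0.1],[0,0,5,0,0,0,-0.1],[0,0,5,0,0,0,-0.1],[0,0,3,0,0,0,-0.1],[0,0,1.5,0,0,0,-0.1],[0,0,0.9,0,0,0,-0.1],[0,0,0,0,0,0,-0.1],[0,0,0,0,0,0,-1],[0,0,0,0,0,0,-1],[0,0,0,0,0,0,-1],[0,0,0,0,0,0,-1]]])

```text
time_s: 12.38
tcp_pos: [0.4135, -0.2496, 0.0271]
ee_rot: [[-0.985, 0.171, 0.0], [0.171, 0.985, -0.0], [-0.0, -0.0, -1.0]]
wrist_force: [-0.1, -0.4, 0.1]
gripper_width: 0.081
```

```bash
python3 -c "
from h import *
st(); t=load('top0'); 
zoom('top','t7',(280,160,420,290),5)"
```

```text
t 12.38 tcp [ 0.4135 -0.2496  0.0271] ang 170.13 z [ 0. -0. -1.] F [-0.06 -0.4   0.07] w 0.081 j [-11.8  19.6 -31.3   0.  -39.1   1.9]
```

View pics/t7z.png

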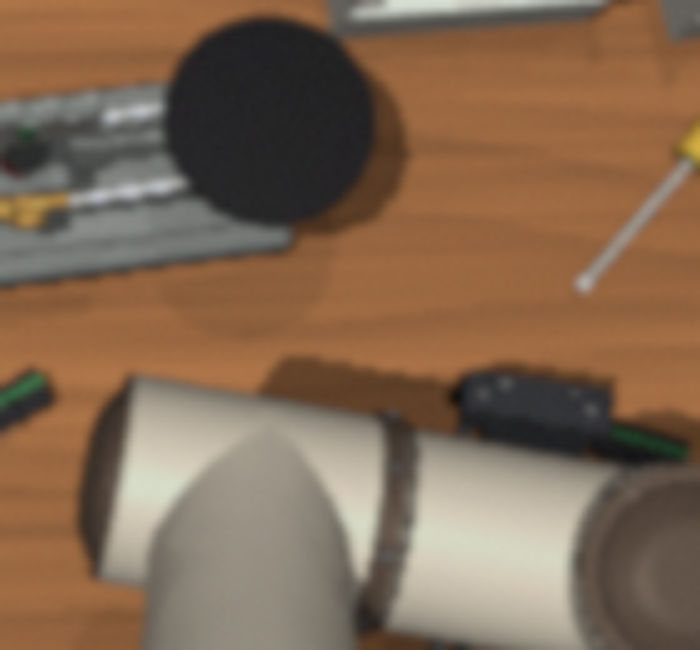

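```bash
python3 -c "
from h import *
st(); zoom('scene','s7',(150,210,250,310),6)"
```

```text
t 12.43 tcp [ 0.4135 -0.2496  0.027 ] ang 170.14 z [ 0. -0. -1.] F [-1.13 -0.81 -0.28] w 0.051 j [-11.8  19.6 -31.3   0.  -39.1   1.9]
```

View pics/s7z.png

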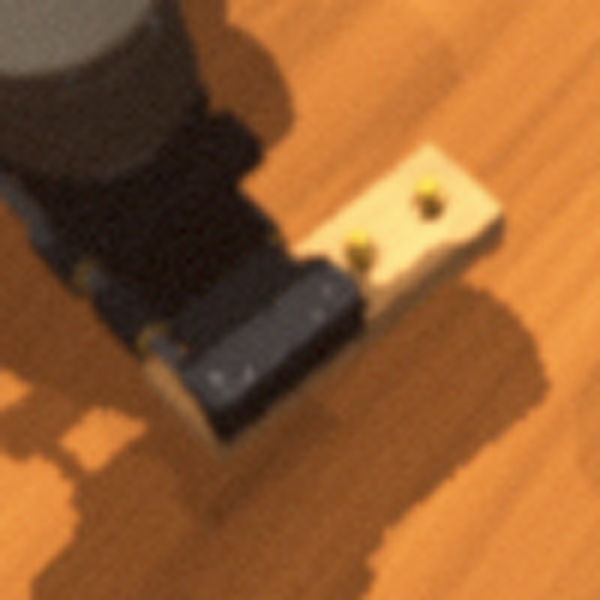

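Width is only 4 mm and falling, so the grip is doubtful. One still row first to read the width.

Call:
move_arm(series=[[[0,0,0,0,0,0,-1],[0,0,0,0,0,0,-1]]])

```text
time_s: 12.72
tcp_pos: [0.4134, -0.2495, 0.0268]
ee_rot: [[-0.985, 0.171, -0.0], [0.171, 0.985, 0.0], [0.0, -0.0, -1.0]]
wrist_force: [0.5, 0.7, 0.6]
gripper_width: 0.004
```

Fully shut: nothing between the pads. Raise and look.

Call:
move_arm(series=[[[0,0,-1,0,0,0,-1],[0,0,-4,0,0,0,-1],[0,0,-5,0,0,0,-1],[-3,0,-4,0,0,0,-1],[6,0,-2,0,0,0,-1],[6,0,0,0,0,0,-1]]])

```text
time_s: 13.48
tcp_pos: [0.3258, -0.2344, 0.1883]
ee_rot: [[-0.985, 0.171, 0.003], [0.171, 0.985, -0.001], [-0.003, -0.001, -1.0]]
wrist_force: [-0.2, 0.5, -0.2]
gripper_width: 0.004
```

```bash
python3 -c "
from h import *
st(); zoom('scene','s8',(140,200,260,310),6); zoom('top','t8',(300,240,420,300),6)"
```

```text
t 13.47 tcp [ 0.3258 -0.2344  0.1883] ang 170.17 z [ 0.003 -0.001 -1.   ] F [-0.23  0.48 -0.16] w 0.004 j [-12.3  -0.5 -28.6   0.  -61.7   2.4]
```

View pics/s8z.png

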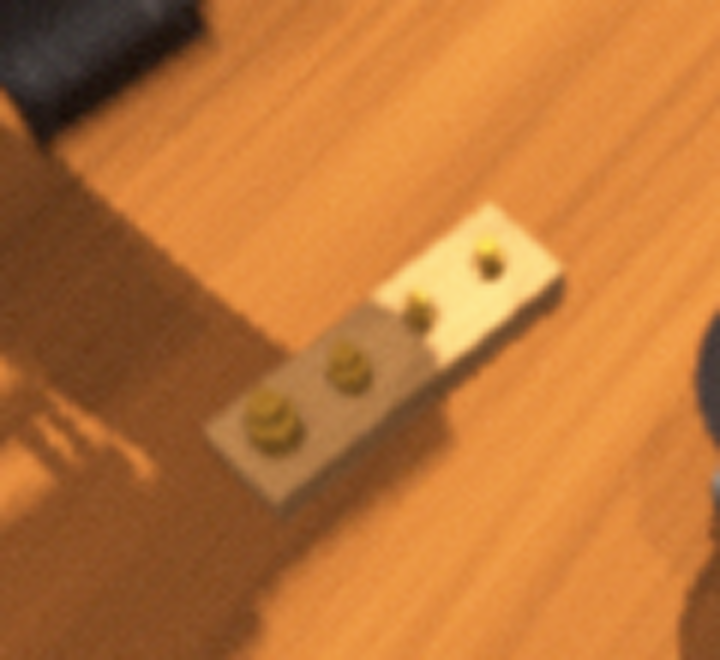

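View pics/t8z.png

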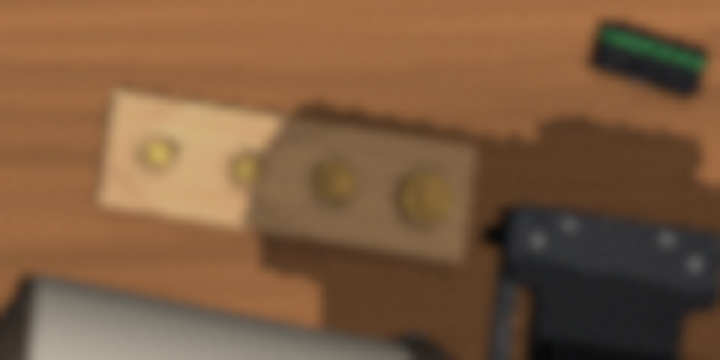

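The weights are untouched; the fingers shut without enclosing the 100 g weight. Checking the geometry by projecting the TCP into those pictures.

Run:
```python
from h import *
for f,T in(('s7',[.4135,-.2496,.027]),('t8',[.3258,-.2344,.1883]),('s8',[.3258,-.2344,.1883]),('s4',[.6154,.1305,.1182])):
    c=load(f); print(f,proj(c,[T,[T[0],T[1],T[2]+.07]]).round(1))
for f in('s7','s8'):
    c=load(f);print(proj(c,[[.414,-.2486,.048],[.414,-.2486,.019]]).round(1))
c=load('s8');print('knob pix s8',onz(c,270/6+140,400/6+200,.048))
c=load('t8')['color'].copy()
for p in proj(load('t8'),[[.3258,-.2344,.1883],[.3258,-.2344,.258]]): cv2.circle(c,tuple(int(x) for x in p),2,(0,0,255),-1)
cv2.imwrite('pics/t8m.png',cv2.resize(c[240:420,280:520],None,fx=3.3,fy=3.3))
```

```text
s7 [[185.4 270.9]
 [179.9 258.4]]
t8 [[380.7 310.2]
 [388.6 313.5]]
s8 [[149.8 218.5]
 [141.5 201.3]]
s4 [[323.  192.3]
 [325.4 176.1]]
[[184.2 267.1]
 [186.3 272.1]]
[[184.2 267.1]
 [186.3 272.1]]
knob pix s8 [ 0.41484826 -0.24637194  0.048     ]
```

View pics/t8m.png

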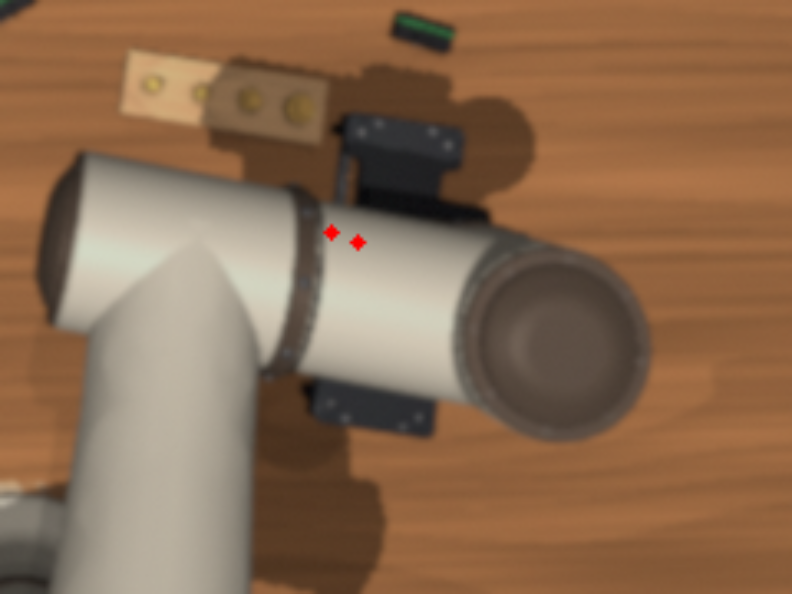

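View pics/s8.png

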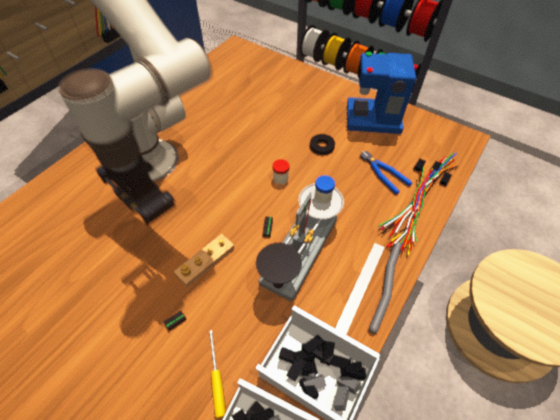

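Run:
```python
from h import *
c=load('s2'); im=cv2.resize(c['color'],None,fx=4,fy=4,interpolation=cv2.INTER_CUBIC)
T=np.array([.4398,.004,.2103]); x=np.array([-.336,.942,0]); z=np.array([0,0,1.])
P=[T-.027*x,T-.042*x,T-.027*x+.07*z,T-.042*x+.07*z,T,T-.014*z,T+.052*z]
for i,p in enumerate(proj(c,P)):
    q=tuple(int(v*4+2) for v in p); cv2.circle(im,q,3,(0,255-30*i,255),-1); cv2.putText(im,str(i),q,0,.6,(255,255,255),1)
cv2.imwrite('pics/s2m.png',im[400:900,700:1300])
```

```text
(no output)
```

View pics/s2m.png

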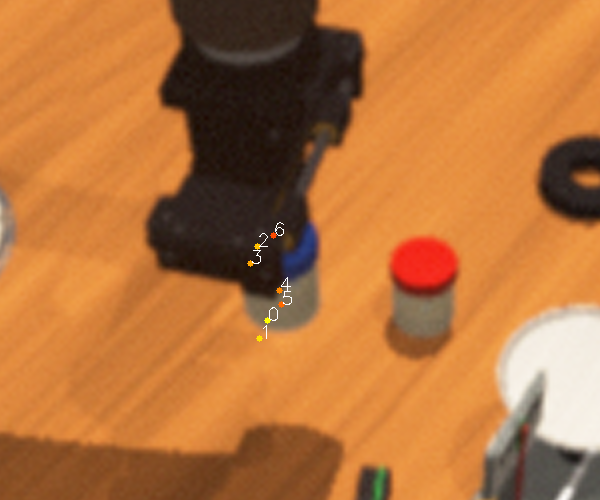

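Run:
```python
from h import *
c=load('s8'); im=cv2.resize(c['color'],None,fx=6,fy=6,interpolation=cv2.INTER_CUBIC)
T=np.array([.3258,-.2344,.1883])
for p in proj(c,[T,T+[0,0,.07]]):
    cv2.circle(im,tuple(int(v*6+3) for v in p),3,(0,0,255),-1)
cv2.imwrite('pics/s8m.png',im[900:1440,500:1200])
```

```text
(no output)
```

View pics/s8m.png

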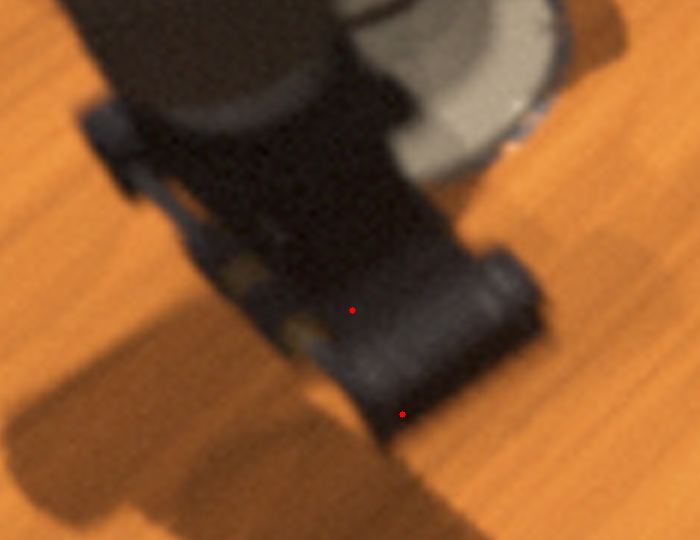

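Between them, the s2 and s8 pictures suggest the visible fingertips end well above the reported TCP, about 30 mm, which would explain shutting above the knob. I'll turn the jaws broadside to the camera to measure this.

Call:
move_arm(series=[[[0,0,0,0,0,-10,-0.1],[0,0,0,0,0,-10,-0.1],[0,0,0,0,0,-10,-0.1],[0,0,0,0,0,-10,-0.1],[0,0,0,0,0,0,-0.1]]])

```text
time_s: 14.2
tcp_pos: [0.3257, -0.2343, 0.1871]
ee_rot: [[-0.866, -0.5, 0.001], [-0.5, 0.866, -0.0], [-0.0, -0.001, -1.0]]
wrist_force: [-1.1, 0.1, 0.7]
gripper_width: 0.425
```

Run:
```python
from h import *
q=st(); c=cap('scene','s9'); im=cv2.resize(c['color'],None,fx=6,fy=6,interpolation=cv2.INTER_CUBIC)
T=q['tcp_pos'];R=q['ee_rot']; w=q['gripper_width']*.0435
for i,p in enumerate(proj(c,[T,T+R[:,0]*w,T-R[:,0]*w,T-.02*R[:,2],T-.04*R[:,2],T-.07*R[:,2]])):
    k=tuple(int(v*6+3) for v in p);cv2.circle(im,k,3,(0,0,255),-1);cv2.putText(im,str(i),k,0,.6,(255,255,255),1)
cv2.imwrite('pics/s9m.png',im[900:1440,500:1200])
```

```text
t 14.2 tcp [ 0.3257 -0.2343  0.1871] ang -149.97 z [ 0.001 -0.    -1.   ] F [-1.08  0.12  0.7 ] w 0.425 j [-12.3  -0.4 -28.6   0.  -61.7  42.3]
```

View pics/s9m.png

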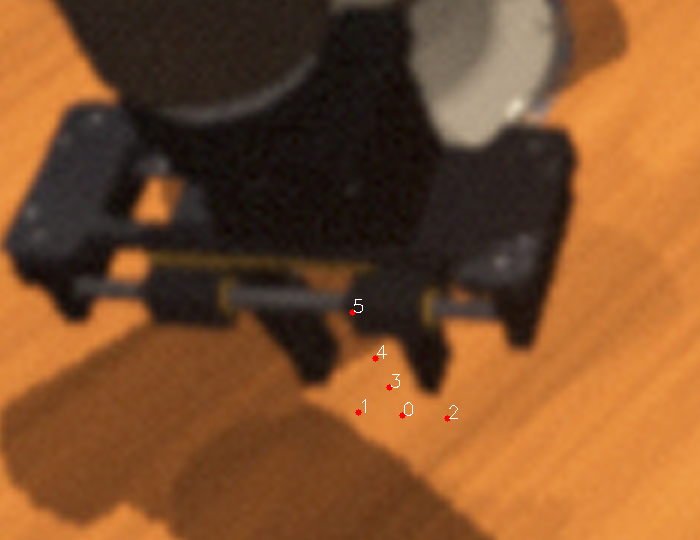

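Clear: the fingertips sit at about (315,380) and (430,388) in this zoom, mid (372,384), while the reported TCP projects to (402,415). So the true tips are ~20-25 mm higher and perhaps a few mm aside. The released jar's position gives a check on the sideways part.

Run:
```python
from h import *
c=cap('top','t9'); 
def blue(c,box):
    a,b,d,e=box;h=cv2.cvtColor(c['color'],cv2.COLOR_BGR2HSV)[b:e,a:d];m=cv2.inRange(h,(100,120,50),(130,255,255));M=cv2.moments(m,True);return M['m10']/M['m00']+a,M['m01']/M['m00']+b,M['m00']
t=blue(c,(205,150,270,240)); s=load('s9'); b=blue(s,(300,165,350,210)); print(t,b)
print(onz(c,t[0],t[1],.166),onz(s,b[0],b[1],.160),tri([c,s],[t[:2],b[:2]]))
for z in(.15,.16,.17): print(onz(s,b[0],b[1],z))
cv2.imwrite('pics/t9z.png',cv2.resize(c['color'][150:300,190:390],None,fx=4,fy=4))
```

```text
(229.0371517027864, 196.58204334365325, 323.0) (324.6008064516129, 183.8266129032258, 248.0)
[0.61347641 0.12845833 0.166     ] [0.61764872 0.1277197  0.16      ] (array([0.61584187, 0.13006455, 0.15626253]), np.float64(0.0010699361093966266))
[0.61422783 0.13554554 0.15      ]
[0.61764872 0.1277197  0.16      ]
[0.62106962 0.11989386 0.17      ]
```

View pics/t9z.png

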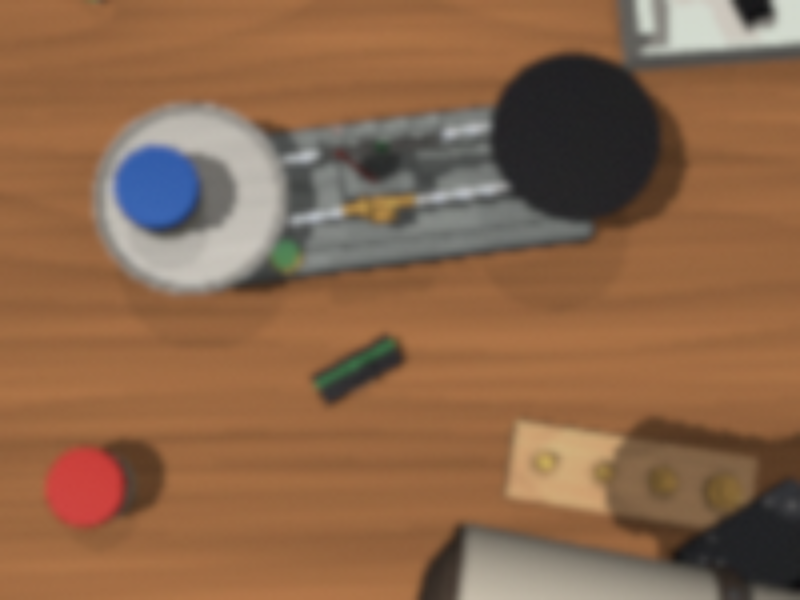

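The jar agrees with the tool axis sideways within 2 mm, so the discrepancy is along z. Localising the tips more precisely.

Run:
```python
from h import *
c=load('s9'); im=cv2.resize(c['color'][190:222,120:170],None,fx=16,fy=16,interpolation=cv2.INTER_CUBIC)
im=cv2.convertScaleAbs(im,alpha=2.2,beta=10)
T=np.array([.3257,-.2343,.1871]);x=np.array([-.866,-.5,0]);y=np.array([-.5,.866,0]);z=np.array([0,0,1.]);w=.0185
for a,col in((0,(0,0,255)),(.02,(0,255,0)),(.035,(255,0,0))):
  for s in(1,-1):
    for xx in(w,w+.0148):
      for yy in(-.0095,.0095):
        p=proj(c,T+s*xx*x+yy*y+a*z)[0]; k=(int((p[0]-120+.5)*16),int((p[1]-190+.5)*16)); cv2.circle(im,k,4 if yy<0 else 2,col,-1)
cv2.imwrite('pics/s9t.png',im)
```

```text
(no output)
```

View pics/s9t.png

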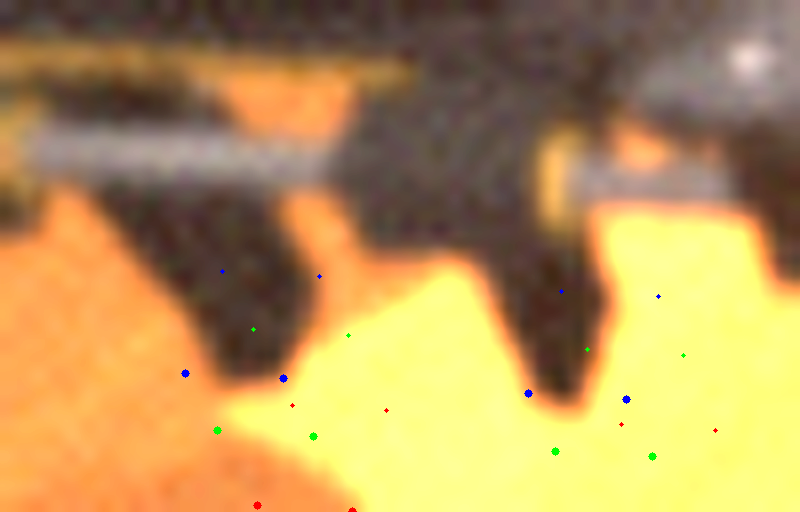

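Projected corners match the visible tips with an offset of about 34 mm (blue dots) and no sideways shift. This also explains the jar being held by its cap. So the true tip is about 34 mm above the reported TCP. Going back to the weight with that correction.

Call:
move_arm(series=[[[0,0,0,0,0,10,-0.1],[0,0,0,0,0,10,-0.1],[0,0,0,0,0,10,-0.1],[0,0,0,0,0,10,-0.1],[-4.5,0,0,0,0,0,-0.1],[-4.4,0,3,0,0,0,-0.1],[0,0,5,0,0,0,-0.1],[0,0,4,0,0,0,-0.1],[0,0,3,0,0,0,-0.1],[0,0,1.4,0,0,0,-0.1],[0,0,0,0,0,0,-0.1]]])

```text
time_s: 15.68
tcp_pos: [0.413, -0.2495, 0.0222]
ee_rot: [[-0.985, 0.172, -0.001], [0.172, 0.985, 0.0], [0.001, -0.0, -1.0]]
wrist_force: [0.3, 0.1, 0.8]
gripper_width: 0.455
```

```bash
python3 -c "
from h import *
to(.4139,-.2492,-.003)"
```

```text
t 15.68 tcp [ 0.413  -0.2495  0.0222] ang 170.1 z [-0.001  0.    -1.   ] F [0.33 0.13 0.85] w 0.455 j [-11.8  20.  -31.5   0.  -38.5   1.9]
tool cm [-0.09  0.05  2.52]
```

Call:
move_arm(series=[[[-0.1,0,0.7,0,0,0,-0.1],[0,0,0.6,0,0,0,-0.1],[0,0,0.5,0,0,0,-0.1],[0,0,0.4,0,0,0,-0.1],[0,0,0.2,0,0,0,-0.1],[0,0,0,0,0,0,-0.1]]])

```text
time_s: 16.42
tcp_pos: [0.4141, -0.2497, -0.0015]
ee_rot: [[-0.985, 0.171, -0.0], [0.171, 0.985, 0.0], [0.0, -0.0, -1.0]]
wrist_force: [0.1, -0.3, 0.3]
gripper_width: 0.449
```

Call:
move_arm(series=[[[0,0,0,0,0,0,-1],[0,0,0,0,0,0,-1],[0,0,0,0,0,0,-1],[0,0,0,0,0,0,-1],[0,0,0,0,0,0,-1]]])

```text
time_s: 17.05
tcp_pos: [0.4142, -0.2497, -0.0013]
ee_rot: [[-0.985, 0.171, 0.0], [0.171, 0.985, -0.0], [-0.0, -0.0, -1.0]]
wrist_force: [-0.7, 1.0, 2.0]
gripper_width: 0.254
```

Width 22 mm: the fingers hold the 100 g weight's body. Lift.

Call:
move_arm(series=[[[0,0,0,0,0,0,-1],[0,0,-0.5,0,0,0,-1],[0,0,-1.5,0,0,0,-1],[0,0,-4,0,0,0,-1],[0,0,-5,0,0,0,-1],[0,0,-5,0,0,0,-1],[0,0,-3,0,0,0,-1],[0,0,-1,0,0,0,-1],[0,0,0,0,0,0,-1]]])

```text
time_s: 18.18
tcp_pos: [0.4138, -0.2494, 0.1981]
ee_rot: [[-0.985, 0.171, -0.0], [0.171, 0.985, 0.001], [0.0, 0.001, -1.0]]
wrist_force: [0.9, -0.3, -1.5]
gripper_width: 0.262
```

```bash
python3 -c "
from h import *
to(.648,-.172,.2); zoom('scene','s10',(120,150,260,290),5)"
```

```text
t 18.18 tcp [ 0.4138 -0.2494  0.1981] ang 170.13 z [-0.     0.001 -1.   ] F [ 0.95 -0.3  -1.5 ] w 0.262 j [-11.8   7.8 -18.   -0.  -64.2   1.9]
tool cm [-21.75  11.64  -0.19]
```

View pics/s10z.png

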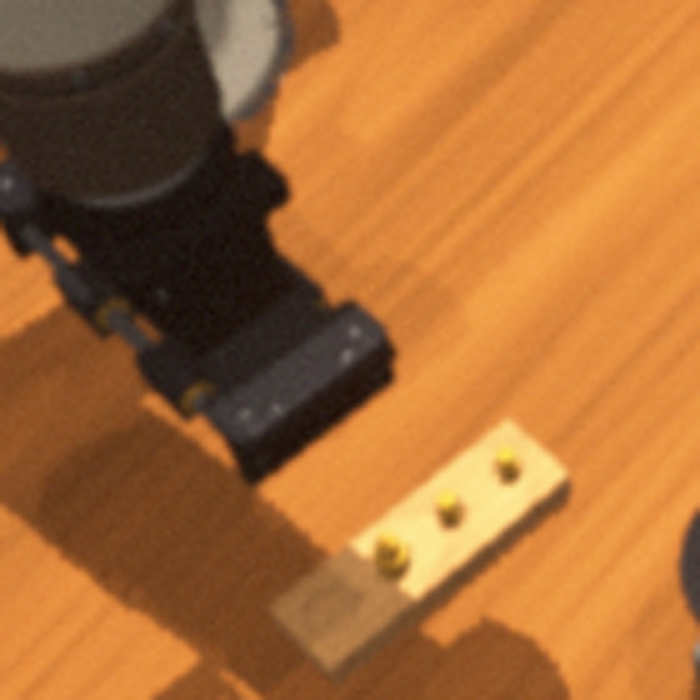

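The recess is empty and the weight is held (0.26). Carrying to the plate.

Call:
move_arm(series=[[[-2,1.1,0,0,0,0,-1],[-4,2.1,0,0,0,0,-1],[-5,2.7,0,0,0,0,-1],[-5,2.7,0,0,0,0,-1],[-3.7,2,0,0,0,0,-1],[-2,1,1,0,0,0,-1],[0,0,1.5,0,0,0,-1],[0,0,1.5,0,0,0,-1],[0,0,1,0,0,0,-1],[0,0,0,0,0,0,-1]]])

```text
time_s: 19.48
tcp_pos: [0.6467, -0.1728, 0.1477]
ee_rot: [[-0.985, 0.172, -0.002], [0.172, 0.985, 0.0], [0.002, -0.0, -1.0]]
wrist_force: [-0.1, -0.1, -0.7]
gripper_width: 0.257
```

```bash
python3 -c "
from h import *
to(.648,-.172,.131); zoom('scene','s11',(220,160,360,300),5); zoom('top','t11',(200,150,400,290),4)"
```

```text
t 19.48 tcp [ 0.6467 -0.1728  0.1477] ang 170.11 z [-0.002  0.    -1.   ] F [-0.14 -0.05 -0.67] w 0.257 j [ -1.1  28.1   3.9  -0.  -66.   -8.7]
tool cm [-0.12  0.1   1.67]
```

View pics/s11z.png

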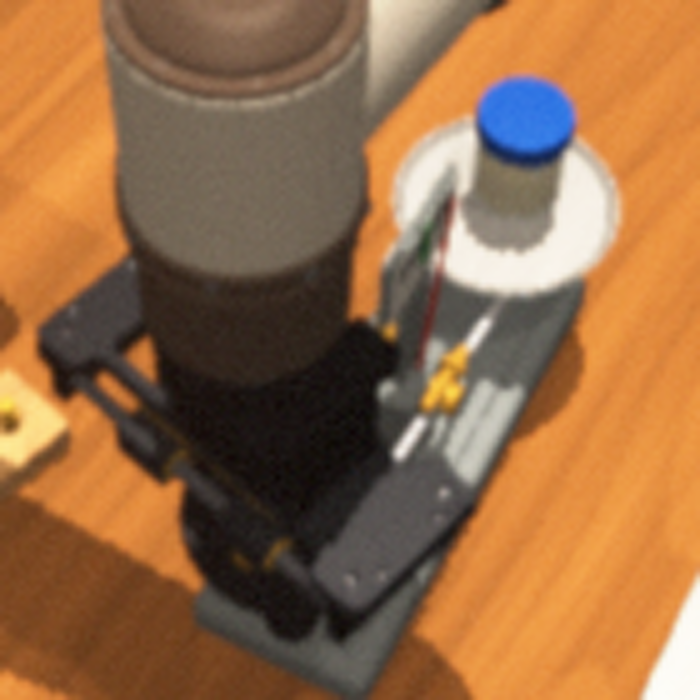

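View pics/t11z.png

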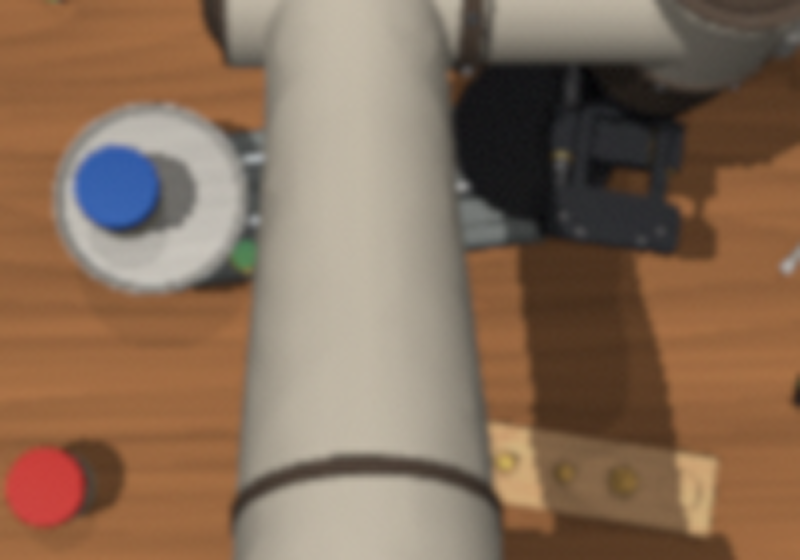

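Clear of dial and jar. Lowering slowly onto the raised plate.

Call:
move_arm(series=[[[-0.1,0.1,0.5,0,0,0,-1],[0,0,0.4,0,0,0,-1],[0,0,0.3,0,0,0,-1],[0,0,0.3,0,0,0,-1],[0,0,0.3,0,0,0,-1],[0,0,0.3,0,0,0,-1],[0,0,0.3,0,0,0,-1],[0,0,0.3,0,0,0,-1],[0,0,0.2,0,0,0,-1],[0,0,0.1,0,0,0,-1],[0,0,0,0,0,0,-1]]])

```text
time_s: 20.95
tcp_pos: [0.6489, -0.1717, 0.1186]
ee_rot: [[-0.985, 0.171, -0.0], [0.171, 0.985, 0.0], [0.0, 0.0, -1.0]]
wrist_force: [0.3, -0.4, 0.2]
gripper_width: 0.262
```

```bash
python3 -c "
from h import *
st(); zoom('scene','s12',(220,160,360,300),5)"
```

```text
t 20.95 tcp [ 0.6489 -0.1717  0.1186] ang 170.14 z [-0.  0. -1.] F [ 0.31 -0.35  0.23] w 0.262 j [ -1.   29.5   1.9  -0.  -62.5  -8.8]
```

View pics/s12z.png

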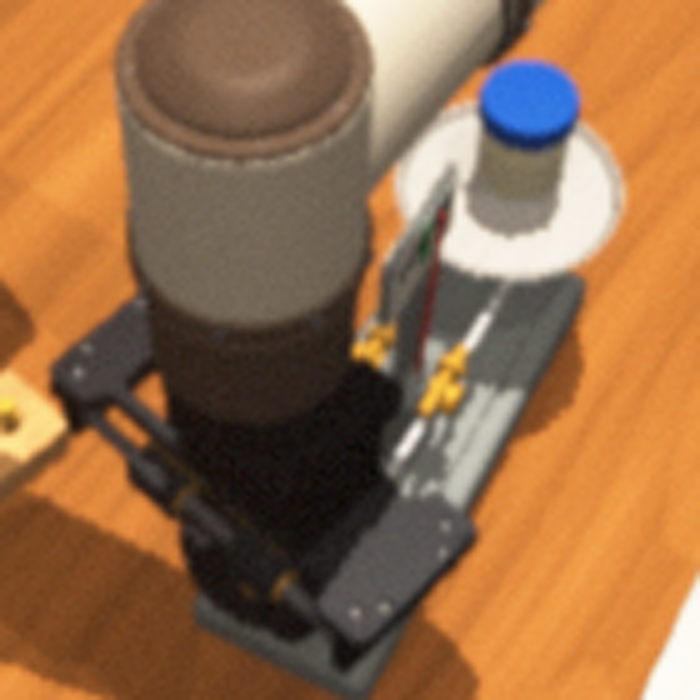

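The goods pan rose as the weight pushed the plate down: contact made. Release.

Call:
move_arm(series=[[[0,0,0,0,0,0,-0.4],[0,0,0,0,0,0,-0.3],[0,0,0,0,0,0,-0.2],[0,0,0,0,0,0,-0.1],[0,0,0,0,0,0,-0.1],[0,0,-1.5,0,0,0,-0.1],[0,0,-3,0,0,0,-0.1],[0,0,-4,0,0,0,-0.1],[6,-1,0,0,0,0,-0.1],[6,-1,0,0,0,0,-0.1]]])

```text
time_s: 22.25
tcp_pos: [0.5267, -0.1709, 0.205]
ee_rot: [[-0.985, 0.171, 0.002], [0.171, 0.985, -0.0], [-0.002, 0.0, -1.0]]
wrist_force: [-0.5, 0.3, -0.5]
gripper_width: 0.453
```

Call:
move_arm(series=[[[5.5,-4,0,0,0,0,-0.1],[4,-2,0,0,0,0,-0.1],[0,0,0,0,0,0,-0.1],[0,0,0,0,0,0,-0.1],[0,0,0,0,0,0,-0.1]]])

```text
time_s: 22.88
tcp_pos: [0.4295, -0.2111, 0.2038]
ee_rot: [[-0.985, 0.171, 0.001], [0.171, 0.985, -0.0], [-0.001, -0.0, -1.0]]
wrist_force: [-1.2, -0.3, 0.2]
gripper_width: 0.446
```

```bash
python3 -c "
from h import *
st(); zoom('scene','s13',(220,160,360,300),5); zoom('top','t13',(200,150,400,290),4)"
```

```text
t 22.88 tcp [ 0.4295 -0.2111  0.2038] ang 170.18 z [ 0.001 -0.    -1.   ] F [-1.16 -0.29  0.24] w 0.446 j [ -6.7   7.  -18.1   0.  -64.9  -3.2]
```

View pics/s13z.png

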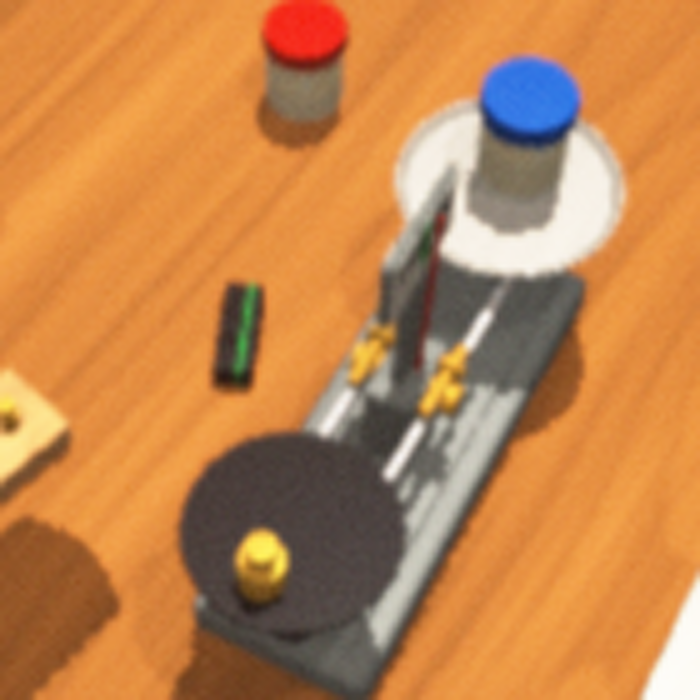

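View pics/t13z.png

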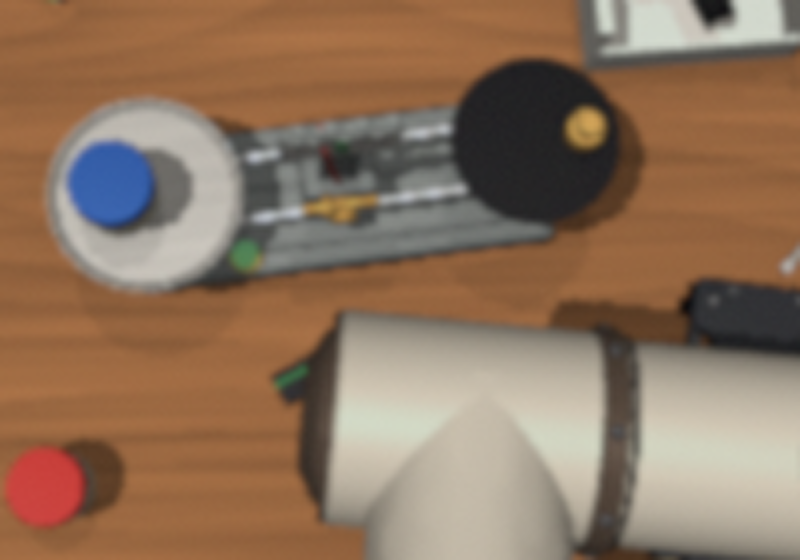

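Both jar and weight stand upright. Goods pan is still lower (pointer leaning to it). Quantifying the tilt from the cap and the plate height relative to the stop and level pictures.

```bash
cat >> h.py <<'E'
def cent(c,lo,hi,box):
    a,b,d,e=box;h=cv2.cvtColor(c['color'],cv2.COLOR_BGR2HSV)[b:e,a:d];m=cv2.inRange(h,lo,hi)
    k,l,s,ce=cv2.connectedComponentsWithStats(m);i=1+np.argmax(s[1:,4]);return ce[i]+[a,b],s[i,4]
def cap_tilt(c):
    b,n=cent(c,(100,120,50),(130,255,255),(300,160,350,215))
    c9=load('s9'); b9,_=cent(c9,(100,120,50),(130,255,255),(300,160,350,215))
    J=(proj(c,[.6157,.129,.17])-proj(c,[.6157,.129,.16]))[0]/10
    dz=(b-b9)@J/(J@J); print('cap',b.round(2),n,'rise mm',dz.round(2),'tilt(100mm arm est)',(.2-dz/130).round(4),'g',((.2-dz/130)/.0024).round(1))
def ptr(c,box=(295,195,320,245)):
    a,b,d,e=box;h=cv2.cvtColor(c['color'],cv2.COLOR_BGR2HSV)[b:e,a:d]
    m=cv2.inRange(h,(0,90,40),(8,255,255))|cv2.inRange(h,(165,90,40),(179,255,255)); ys,xs=np.nonzero(m); return xs+a,ys+b
E
python3 - <<'E'
from h import *
for f in('s6','s9','s12','s13'):
    print(f);cap_tilt(load(f))
for f in('scene0','s9','s13'):
    x,y=ptr(load(f)); print(f,len(x),[(v,round(x[y==v].mean(),1),int((y==v).sum())) for v in np.unique(y)])
ims=[cv2.resize(load(f)['color'][195:245,285:325],None,fx=6,fy=6,interpolation=cv2.INTER_CUBIC) for f in('scene0','s9','s13')]
cv2.imwrite('pics/ptr.png',np.hstack(ims))
E
```

```text
s6
cap [324.62 183.8 ] 247 rise mm 0.13 tilt(100mm arm est) 0.199 g 82.9
s9
cap [324.6  183.83] 248 rise mm 0.0 tilt(100mm arm est) 0.2 g 83.3
s12
cap [325.41 180.49] 250 rise mm 14.31 tilt(100mm arm est) 0.0899 g 37.5
s13
cap [325.52 179.94] 252 rise mm 16.65 tilt(100mm arm est) 0.0719 g 30.0
scene0 40 [(np.int64(206), np.float64(306.0), 1), (np.int64(207), np.float64(306.0), 1), (np.int64(208), np.float64(306.0), 1), (np.int64(209), np.float64(306.0), 1), (np.int64(210), np.float64(305.5), 2), (np.int64(212), np.float64(305.0), 1), (np.int64(213), np.float64(305.0), 1), (np.int64(214), np.float64(305.0), 1), (np.int64(215), np.float64(304.5), 2), (np.int64(216), np.float64(304.5), 2), (np.int64(217), np.float64(304.5), 2), (np.int64(218), np.float64(304.5), 2), (np.int64(219), np.float64(304.5), 2), (np.int64(220), np.float64(304.5), 2), (np.int64(221), np.float64(304.5), 2), (np.int64(222), np.float64(304.5), 2), (np.int64(223), np.float64(304.0), 1), (np.int64(224), np.float64(303.5), 2), (np.int64(225), np.float64(303.5), 2), (np.int64(226), np.float64(303.5), 2), (np.int64(227)
[... 1835 characters left out ...]
np.int64(216), np.float64(305.5), 2), (np.int64(217), np.float64(305.5), 2), (np.int64(218), np.float64(305.5), 2), (np.int64(219), np.float64(305.5), 2), (np.int64(220), np.float64(305.5), 2), (np.int64(221), np.float64(304.5), 2), (np.int64(222), np.float64(304.5), 2), (np.int64(223), np.float64(304.5), 2), (np.int64(224), np.float64(304.5), 2), (np.int64(225), np.float64(304.5), 2), (np.int64(226), np.float64(304.0), 1), (np.int64(227), np.float64(304.0), 1), (np.int64(228), np.float64(304.0), 1), (np.int64(229), np.float64(303.0), 1), (np.int64(230), np.float64(303.0), 1), (np.int64(231), np.float64(303.0), 1), (np.int64(232), np.float64(303.0), 1), (np.int64(233), np.float64(303.0), 1)]
```

View pics/ptr.png

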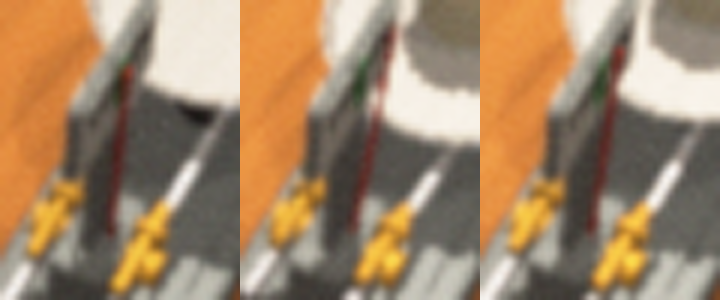

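The tilt is about 0.07–0.09, so ~30–38 g missing. A 20 g weight next. Positioning over 20a and checking the settled tilt.

Call:
move_arm(series=[[[0.8,2.2,0,0,0,0,-0.1],[0,2.2,1,0,0,0,-0.2],[0,0,5,0,0,0,-0.2],[0,0,5,0,0,0,-0.2],[0,0,4,0,0,0,-0.2],[0,0,2.5,0,0,0,-0.2],[0,0,1,0,0,0,-0.2],[0,0,0,0,0,0,-0.2]]])

```text
time_s: 23.98
tcp_pos: [0.4283, -0.1665, 0.0183]
ee_rot: [[-0.985, 0.171, -0.001], [0.171, 0.985, -0.0], [0.001, -0.0, -1.0]]
wrist_force: [0.3, 0.4, -0.2]
gripper_width: 0.405
```

```bash
python3 -c "
from h import *
to(.4287,-.167,-.007); c=cap('scene','s14'); cap_tilt(c); x,y=ptr(c); print(x[y<207],y[y<207])"
```

```text
t 23.98 tcp [ 0.4283 -0.1665  0.0183] ang 170.17 z [-0.001 -0.    -1.   ] F [ 0.27  0.42 -0.22] w 0.405 j [ -0.9  18.6 -34.9   0.  -36.6  -9. ]
tool cm [-0.05 -0.04  2.53]
cap [325.49 179.95] 253 rise mm 16.58 tilt(100mm arm est) 0.0725 g 30.2
[308 307 308 307 308 307 308 307 308] [202 203 203 204 204 205 205 206 206]
```

Call:
move_arm(series=[[[0,0,0.8,0,0,0,-0.2],[0,0,0.7,0,0,0,-0.2],[0,0,0.5,0,0,0,-0.2],[0,0,0.3,0,0,0,-0.2],[0,0,0.2,0,0,0,-0.2],[0,0,0,0,0,0,-0.2],[0,0,0,0,0,0,-1],[0,0,0,0,0,0,-1],[0,0,0,0,0,0,-1],[0,0,0,0,0,0,-1],[0,0,0,0,0,0,-1],[0,0,0,0,0,0,-1]]])

```text
time_s: 25.52
tcp_pos: [0.4281, -0.1666, -0.0063]
ee_rot: [[-0.985, 0.171, 0.0], [0.171, 0.985, -0.0], [-0.0, 0.0, -1.0]]
wrist_force: [-0.2, 0.6, 0.9]
gripper_width: 0.122
```

Width 10.6 mm: the knob of 20a is held. Lift and carry to the plate centre.

Call:
move_arm(series=[[[0,0,-0.5,0,0,0,-1],[0,0,-1.5,0,0,0,-1],[0,0,-4,0,0,0,-1],[0,0,-5,0,0,0,-1],[0,0,-5,0,0,0,-1],[0,0,-4,0,0,0,-1],[-2.5,0.8,0,0,0,0,-1],[-4.5,1.4,0,0,0,0,-1],[-5.5,1.7,0,0,0,0,-1],[-5,1.5,0,0,0,0,-1],[-3.4,0.9,0,0,0,0,-1],[0,0,1.5,0,0,0,-1]]])

```text
time_s: 27.02
tcp_pos: [0.647, -0.1399, 0.178]
ee_rot: [[-0.985, 0.171, 0.001], [0.171, 0.985, -0.0], [-0.001, 0.0, -1.0]]
wrist_force: [-0.2, 0.3, -0.4]
gripper_width: 0.124
```

```bash
python3 -c "
from h import *
to(.6456,-.140,.109); zoom('scene','s15',(160,150,340,300),4)"
```

```text
t 27.02 tcp [ 0.647  -0.1399  0.178 ] ang 170.18 z [ 0.001 -0.    -1.   ] F [-0.24  0.33 -0.44] w 0.124 j [  1.8  26.1   5.    0.  -68.9 -11.6]
tool cm [ 0.15 -0.04  6.9 ]
```

View pics/s15z.png

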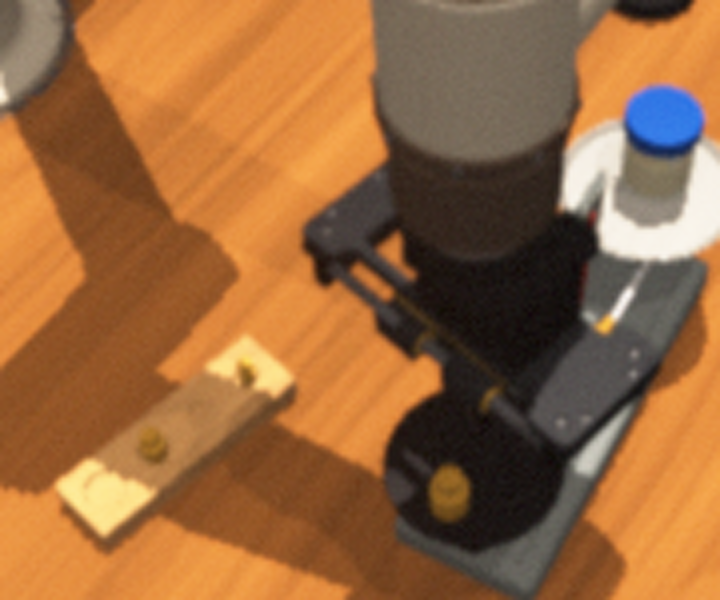

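20a's recess is empty, so it is held. Lowering in steps.

Call:
move_arm(series=[[[0.1,0,2,0,0,0,-1],[0,0,2,0,0,0,-1],[0,0,1.2,0,0,0,-1],[0,0,0.6,0,0,0,-1],[0,0,0.4,0,0,0,-1],[0,0,0.3,0,0,0,-1],[0,0,0.3,0,0,0,-1],[0,0,0.2,0,0,0,-1],[0,0,0.2,0,0,0,-1],[0,0,0.1,0,0,0,-1],[0,0,0,0,0,0,-1],[0,0,0,0,0,0,-1]]])

```text
time_s: 28.58
tcp_pos: [0.6438, -0.1401, 0.1057]
ee_rot: [[-0.985, 0.171, 0.0], [0.171, 0.985, -0.0], [-0.0, -0.0, -1.0]]
wrist_force: [-0.7, 0.3, 0.3]
gripper_width: 0.125
```

```bash
python3 -c "
from h import *
st(); zoom('scene','s16',(220,160,360,300),5); cap_tilt(load('s16'))"
```

```text
t 28.57 tcp [ 0.6438 -0.1401  0.1057] ang 170.14 z [ 0. -0. -1.] F [-0.66  0.29  0.3 ] w 0.125 j [  1.8  29.   -1.    0.  -60.1 -11.6]
cap [325.79 178.5 ] 251 rise mm 22.76 tilt(100mm arm est) 0.0249 g 10.4
```

View pics/s16z.png

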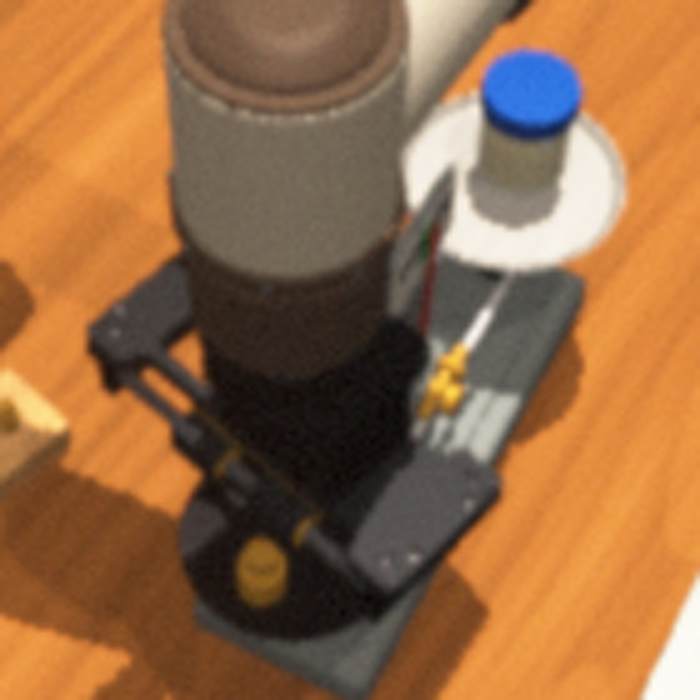

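The cap rose 6 mm: the 20 g weight bears on the plate. Release and retreat, then wait for settling.

Call:
move_arm(series=[[[0,0,0,0,0,0,-0.7],[0,0,0,0,0,0,-0.5],[0,0,0,0,0,0,-0.4],[0,0,0,0,0,0,-0.3],[0,0,-1,0,0,0,-0.2],[0,0,-3,0,0,0,-0.2],[0,0,-5,0,0,0,-0.2],[5,0,0,0,0,0,-0.2],[6,0,0,0,0,0,-0.2],[6,-1,0,0,0,0,-0.2],[5,-1,0,0,0,0,-0.2]]])

```text
time_s: 30.0
tcp_pos: [0.4217, -0.1221, 0.1965]
ee_rot: [[-0.985, 0.171, 0.002], [0.171, 0.985, -0.0], [-0.002, 0.0, -1.0]]
wrist_force: [-0.7, -0.6, 1.4]
gripper_width: 0.399
```

Call:
move_arm(series=[[[0,0,0,0,0,0,-0.2],[0,0,0,0,0,0,-0.2],[0,0,0,0,0,0,-0.2],[0,0,0,0,0,0,-0.2],[0,0,0,0,0,0,-0.2],[0,0,0,0,0,0,-0.2],[0,0,0,0,0,0,-0.2],[0,0,0,0,0,0,-0.2]]])

```text
time_s: 31.0
tcp_pos: [0.4236, -0.1221, 0.1956]
ee_rot: [[-0.985, 0.171, -0.0], [0.171, 0.985, -0.0], [0.0, -0.0, -1.0]]
wrist_force: [0.3, 0.7, 0.0]
gripper_width: 0.4
```

Run:
```python
from h import *
st(); zoom('scene','s17',(220,160,360,300),5); cap_tilt(load('s17'))
cap('top','t17')
t=load('t17')['color']; cv2.imwrite('pics/t17z.png',cv2.resize(t[150:290,200:400],None,fx=4,fy=4,interpolation=cv2.INTER_CUBIC))
ims=[cv2.resize(load(f)['color'][195:225,290:320],None,fx=8,fy=8,interpolation=cv2.INTER_CUBIC) for f in('scene0','s13','s17')]
cv2.imwrite('pics/ptr2.png',np.hstack(ims))
for f in('scene0','s13','s17'):
    x,y=ptr(load(f)); print(f,[(int(v),round(x[y==v].mean(),1)) for v in np.unique(y)][:8])
```

```text
t 31.0 tcp [ 0.4236 -0.1221  0.1956] ang 170.14 z [-0. -0. -1.] F [0.33 0.72 0.01] w 0.4 j [  5.2   3.5 -23.3   0.  -63.2 -15. ]
cap [325.76 178.44] 250 rise mm 23.0 tilt(100mm arm est) 0.0231 g 9.6
scene0 [(206, np.float64(306.0)), (207, np.float64(306.0)), (208, np.float64(306.0)), (209, np.float64(306.0)), (210, np.float64(305.5)), (212, np.float64(305.0)), (213, np.float64(305.0)), (214, np.float64(305.0))]
s13 [(203, np.float64(307.5)), (204, np.float64(307.5)), (205, np.float64(307.5)), (206, np.float64(307.5)), (207, np.float64(307.0)), (208, np.float64(307.0)), (210, np.float64(307.0)), (211, np.float64(306.5))]
s17 [(204, np.float64(307.0)), (205, np.float64(307.0)), (206, np.float64(307.0)), (207, np.float64(306.5)), (208, np.float64(306.5)), (209, np.float64(306.0)), (210, np.float64(306.0)), (211, np.float64(306.0))]
```

View pics/s17z.png

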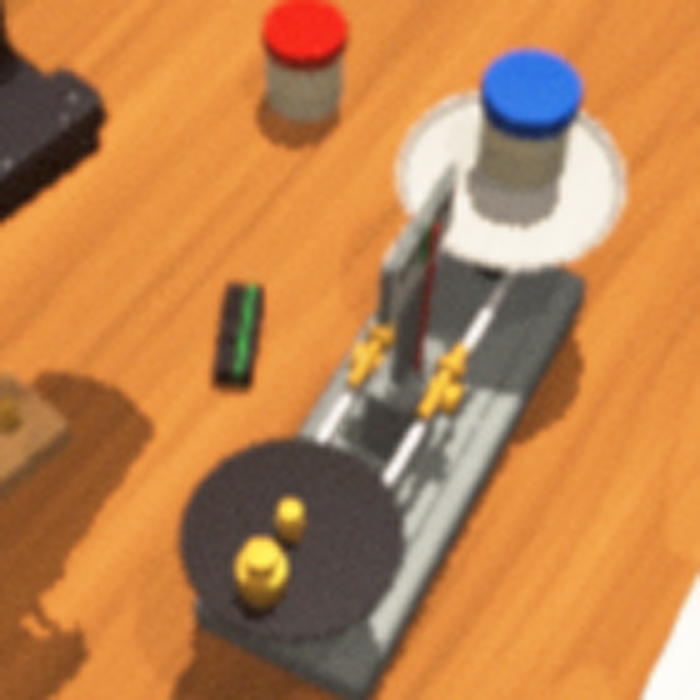

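View pics/t17z.png

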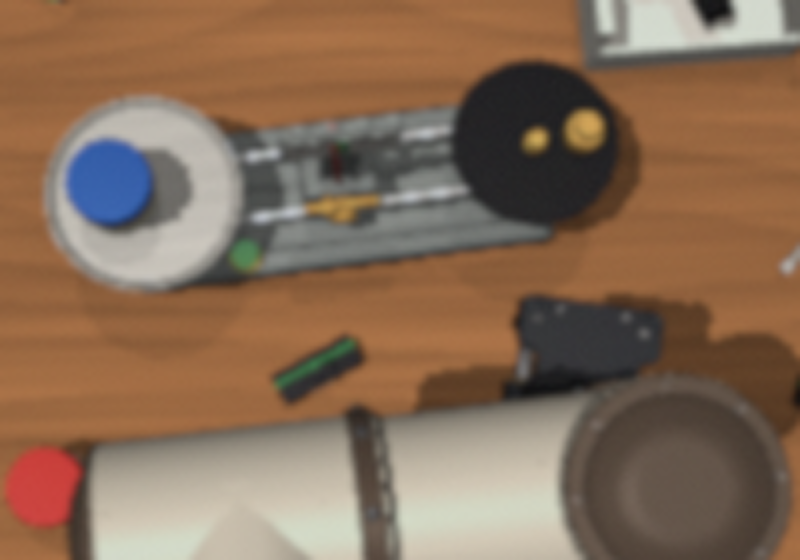

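View pics/ptr2.png

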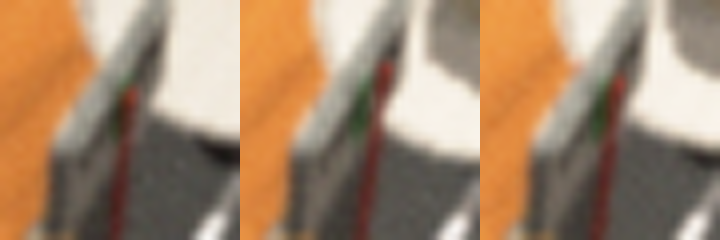

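Two weights stand on the plate, jar upright; the pointer overlaps the green band. The cap method gives +0.023 rad. I'll check this independently with the plate's height against the empty, level picture and by pointer direction.

Run:
```python
from h import *
# plate height & pan height by cross-correlation-free phase: template match of plate/pan front edges against scene0
def shift(a,b,box,axis_p):
    J=(proj(a,np.array(axis_p)+[0,0,.005])-proj(a,np.array(axis_p)-[0,0,.005]))[0]/10
    u0,v0,u1,v1=box
    A=cv2.GaussianBlur(cv2.cvtColor(a['color'],cv2.COLOR_BGR2GRAY),(0,0),.7).astype(np.float32)
    B=cv2.GaussianBlur(cv2.cvtColor(b['color'],cv2.COLOR_BGR2GRAY),(0,0),.7).astype(np.float32)
    best=[]
    ds=np.arange(-30,30,.25); g=np.mgrid[v0:v1,u0:u1].astype(np.float32)
    ref=A[v0:v1,u0:u1]
    for d in ds:
        w=cv2.remap(B,g[1]+np.float32(J[0]*d),g[0]+np.float32(J[1]*d),cv2.INTER_LINEAR); best.append(np.abs(w-ref).mean())
    i=int(np.argmin(best)); return ds[i],round(float(best[i]),2)
s0=load('scene0')
# plate left/back arc (no weights): upper-left edge; pan right rim
for f in('s9','s13','s14','s17'):
    c=load(f)
    print(f,'plate dz',shift(s0,c,(254,246,300,258),(.645,-.142,.123)),'pan dz',shift(s0,c,(325,200,350,216),(.618,.116,.127)))
for f in('scene0','s9','s13','s17'):
    h=cv2.cvtColor(load(f)['color'],cv2.COLOR_BGR2HSV); x,y=ptr(load(f)); k=(y>=208)&(y<=232)
    vx,vy,x0,y0=cv2.fitLine(np.c_[x[k],y[k]].astype(np.float32),cv2.DIST_L2,0,.01,.01).ravel(); print(f,'pointer slope',round(float(vx/vy),4),'u at 206',round(float(x0+vx/vy*(206-y0)),2))
```

```text
s9 plate dz (np.float64(28.75), 12.79) pan dz (np.float64(-26.25), 14.24)
s13 plate dz (np.float64(9.75), 8.21) pan dz (np.float64(-12.5), 12.01)
s14 plate dz (np.float64(10.25), 7.38) pan dz (np.float64(-12.0), 10.77)
s17 plate dz (np.float64(3.25), 6.09) pan dz (np.float64(-7.0), 11.59)
scene0 pointer slope -0.1226 u at 206 305.99
s9 pointer slope -0.2074 u at 206 308.85
s13 pointer slope -0.1769 u at 206 307.55
s17 pointer slope -0.1498 u at 206 306.8
```

The estimates disagree: cap and plate give 0.023, the rough pan and pointer fits more. I'll do a finer pointer measurement in the top view, where tilt shifts the tip sideways.

Run:
```python
from h import *
for i in range(3): cap('top','t18%d'%i); cap('scene','s18%d'%i)
ims=[]
for f in('top0','t9','t13','t17','t180','t181','t182'):
    c=load(f)['color'].astype(np.float32); b,g,r_=c[...,0],c[...,1],c[...,2]
    red=r_-np.maximum(b,g); 
    W=red[185:202,268:294]; m=np.clip(W-10,0,None); ys,xs=np.mgrid[185:202,268:294]
    print(f,'u',round(float((m*xs).sum()/m.sum()),2),'v',round(float((m*ys).sum()/m.sum()),2),'sum',round(float(m.sum())))
    ims.append(cv2.resize(load(f)['color'][180:210,264:298],None,fx=6,fy=6,interpolation=cv2.INTER_NEAREST))
cv2.imwrite('pics/tp.png',np.vstack([np.hstack(ims[:3]),np.hstack(ims[3:6])]))
for i in range(3): cap_tilt(load('s18%d'%i))
```

```text
top0 u 285.67 v 198.78 sum 1252
t9 u 284.04 v 198.58 sum 1120
t13 u 284.84 v 198.3 sum 1162
t17 u 285.38 v 199.18 sum 1150
t180 u 285.37 v 199.17 sum 1153
t181 u 285.36 v 199.16 sum 1141
t182 u 285.36 v 199.15 sum 1148
cap [325.77 178.46] 252 rise mm 22.94 tilt(100mm arm est) 0.0235 g 9.8
cap [325.83 178.43] 252 rise mm 23.07 tilt(100mm arm est) 0.0225 g 9.4
cap [325.74 178.47] 251 rise mm 22.85 tilt(100mm arm est) 0.0242 g 10.1
```

View pics/tp.png

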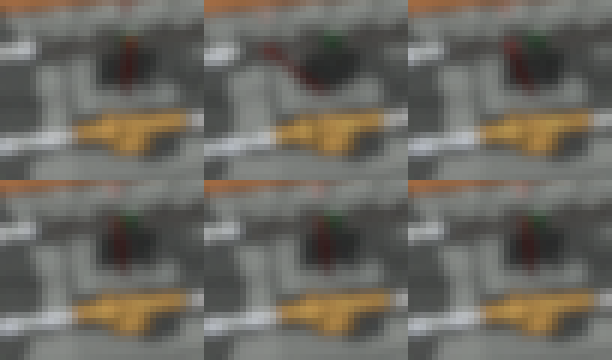

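Run:
```python
from h import *
for f in('top0','t9','t11','t13','t17','t180','t181','t182'):
    c=load(f)['color'].astype(np.float32); b,g,r_=c[...,0],c[...,1],c[...,2]
    w=np.clip(r_-g-8,0,None)*((g-b)<12)
    o=[]
    for v in range(184,196):
        x=np.arange(268,294); q=w[v,268:294]
        if q.sum()>12: o.append((v,round(float((q*x).sum()/q.sum()),2),int(q.sum())))
    print(f,o)
# predicted tip/pivot pixels
t=load('top0'); th=np.radians(96); yv=np.array([np.cos(th),np.sin(th),0]); C=np.array([.6315,-.0135,0])
for off in(0,):
  for tilt in(0,.023,.03,.0725,.2):
    for zp in(.09,):
      tip=C+yv*.135*np.sin(tilt)+[0,0,zp+.135*np.cos(tilt)]; print(tilt,proj(t,[tip,C+[0,0,zp]]).round(2).tolist(),proj(load('scene0'),[tip,C+[0,0,zp]]).round(2).tolist())
```

```text
top0 [(187, 285.36, 33), (188, 285.23, 22), (189, 284.95, 22), (190, 284.85, 27), (191, 284.81, 31), (192, 284.69, 26), (193, 284.5, 16)]
t9 [(187, 274.5, 16), (188, 274.65, 54), (189, 275.38, 42), (190, 277.16, 19), (191, 278.65, 20), (192, 279.91, 22), (193, 281.2, 25), (194, 282.15, 20)]
t11 []
t13 [(186, 280.57, 14), (187, 280.64, 53), (188, 280.92, 49), (189, 281.27, 30), (190, 281.72, 18), (191, 282.19, 21), (192, 282.5, 22), (193, 283.05, 21)]
t17 [(187, 282.65, 17), (188, 283.06, 17), (189, 283.42, 19), (190, 283.58, 24), (191, 283.62, 21), (192, 283.72, 18)]
t180 [(187, 282.65, 17), (188, 283.06, 16), (189, 283.42, 19), (190, 283.58, 24), (191, 283.59, 22), (192, 283.68, 19)]
t181 [(187, 282.72, 18), (188, 283.06, 16), (189, 283.42, 19), (190, 283.58, 24), (191, 283.65, 23), (192, 283.79, 19)]
t182 [(187, 282.67, 18), (188, 283.06, 16), (189, 283.42, 19), (190, 283.52, 23), (191, 283.61, 23), (192, 283.74, 19)]
0 [[285.46, 183.57], [284.47, 193.82]] [[302.84, 206.03], [300.29, 235.79]]
0.023 [[284.17, 183.73], [284.47, 193.82]] [[303.4, 205.14], [300.29, 235.79]]
0.03 [[283.78, 183.78], [284.47, 193.82]] [[303.57, 204.87], [300.29, 235.79]]
0.0725 [[281.41, 184.1], [284.47, 193.82]] [[304.59, 203.28], [300.29, 235.79]]
0.2 [[274.35, 185.18], [284.47, 193.82]] [[307.56, 198.99], [300.29, 235.79]]
```

Pointer and pan give about 0.04–0.05, cap and plate 0.023. The other 20 g weight moves the beam about −0.048, which ends in or near the band on either estimate (−0.025 to −0.005). So adding 20b is the safer choice.

Call:
move_arm(series=[[[-1.3,-0.1,2,0,0,0,-0.2],[0,0,4,0,0,0,-0.2],[0,0,5,0,0,0,-0.2],[0,0,4,0,0,0,-0.2],[0,0,2.5,0,0,0,-0.2],[0,0,1,0,0,0,-0.2],[0,0,0.7,0,0,0,-0.2],[0,0,0.5,0,0,0,-0.2],[0,0,0.3,0,0,0,-0.2],[0,0,0.2,0,0,0,-0.2],[0,0,0,0,0,0,-0.2]]])

```text
time_s: 32.78
tcp_pos: [0.4363, -0.1253, -0.0062]
ee_rot: [[-0.985, 0.171, 0.0], [0.171, 0.985, 0.0], [-0.0, 0.0, -1.0]]
wrist_force: [0.5, -0.2, 0.3]
gripper_width: 0.397
```

```bash
python3 -c "
from h import *
to(.4365,-.1252,-.006)
a,s=load('t17'),load('s17'); a9,s9=load('t9'),load('s9')
B=((100,120,50),(130,255,255))
for x,y in((a9,s9),(a,s),(load('t13'),load('s13'))): print(tri([x,y],[cent(x,*B,(205,150,270,240))[0],cent(y,*B,(300,160,350,215))[0]])[0].round(4))"
```

```text
t 32.77 tcp [ 0.4363 -0.1253 -0.0062] ang 170.14 z [ 0.  0. -1.] F [ 0.52 -0.18  0.31] w 0.397 j [  4.6  20.7 -37.    0.  -32.3 -14.4]
tool cm [-0.01  0.02 -0.02]
[0.6158 0.1301 0.1563]
[0.6156 0.1327 0.1762]
[0.6158 0.1323 0.1705]
```

Triangulating the cap across both views gives a rise of 19.9 mm, tilt +0.045, agreeing with the pointer. The single-view cap method was biased because the pan shifts sideways. So 20b is the right addition. Closing on it and carrying it over.

Call:
move_arm(series=[[[0,0,0,0,0,0,-1],[0,0,0,0,0,0,-1],[0,0,0,0,0,0,-1],[0,0,0,0,0,0,-1],[0,0,0,0,0,0,-1],[0,0,0,0,0,0,-1],[0,0,-0.5,0,0,0,-1],[0,0,-1.5,0,0,0,-1],[0,0,-4,0,0,0,-1],[0,0,-5,0,0,0,-1],[0,0,-5,0,0,0,-1],[0,0,-4,0,0,0,-1]]])

```text
time_s: 34.28
tcp_pos: [0.4362, -0.1254, 0.1961]
ee_rot: [[-0.985, 0.171, 0.002], [0.171, 0.985, 0.0], [-0.002, 0.0, -1.0]]
wrist_force: [1.0, -0.1, -0.9]
gripper_width: 0.119
```

Call:
move_arm(series=[[[-2.4,0.6,0,0,0,0,-1],[-4.3,1.1,0,0,0,0,-1],[-5.3,1.3,0,0,0,0,-1],[-4.8,1.2,0,0,0,0,-1],[-3.1,0.8,0,0,0,0,-1],[0,0,1.5,0,0,0,-1],[0,0,0,0,0,0,-1]]])

```text
time_s: 35.15
tcp_pos: [0.6387, -0.1101, 0.1764]
ee_rot: [[-0.985, 0.172, -0.005], [0.172, 0.985, 0.0], [0.005, -0.0, -1.0]]
wrist_force: [0.3, 0.3, -0.6]
gripper_width: 0.122
```

```bash
python3 -c "
from h import *
to(.6407,-.110,.1055); zoom('scene','s19',(160,150,340,300),4)"
```

```text
t 35.15 tcp [ 0.6387 -0.1101  0.1764] ang 170.12 z [-0.005  0.    -1.   ] F [ 0.34  0.28 -0.55] w 0.122 j [  4.5  25.    3.1  -0.1 -68.4 -14.3]
tool cm [-0.23  0.04  7.09]
```

View pics/s19z.png

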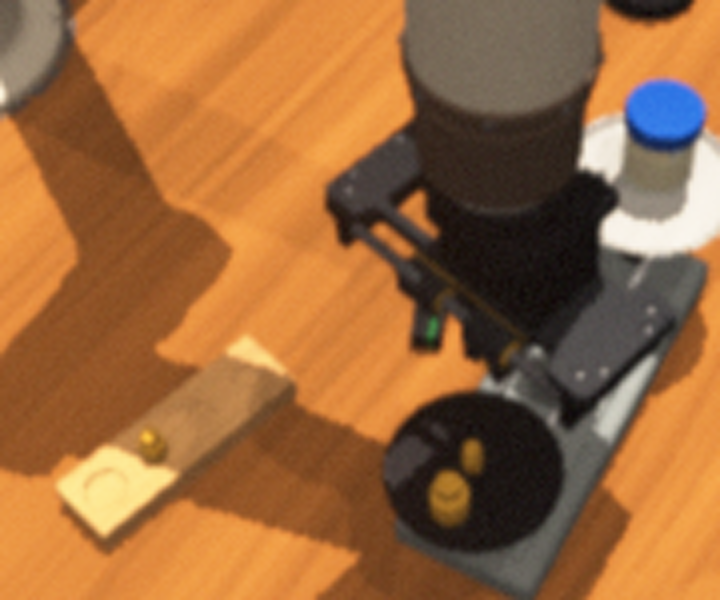

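20b is held. I shift 5 mm away from the dial for margin and lower.

Call:
move_arm(series=[[[-0.1,-0.5,1,0,0,0,-1],[0,0,2,0,0,0,-1],[0,0,2,0,0,0,-1],[0,0,1,0,0,0,-1],[0,0,0.5,0,0,0,-1],[0,0,0.3,0,0,0,-1],[0,0,0.2,0,0,0,-1],[0,0,0.2,0,0,0,-1],[0,0,0.2,0,0,0,-1],[0,0,0.1,0,0,0,-1],[0,0,0.1,0,0,0,-1],[0,0,0,0,0,0,-1]]])

```text
time_s: 36.7
tcp_pos: [0.6409, -0.1153, 0.1025]
ee_rot: [[-0.985, 0.171, -0.0], [0.171, 0.985, 0.0], [0.0, -0.0, -1.0]]
wrist_force: [0.0, -0.1, -0.1]
gripper_width: 0.124
```

```bash
python3 -c "
from h import *
st(); zoom('scene','s20',(220,160,360,300),5); cap_tilt(load('s20'))"
```

```text
t 36.7 tcp [ 0.6409 -0.1153  0.1025] ang 170.14 z [-0.  0. -1.] F [ 0.02 -0.11 -0.13] w 0.124 j [  4.   28.4  -2.4  -0.  -59.2 -13.9]
cap [325.94 177.74] 257 rise mm 26.03 tilt(100mm arm est) -0.0002 g -0.1
```

View pics/s20z.png

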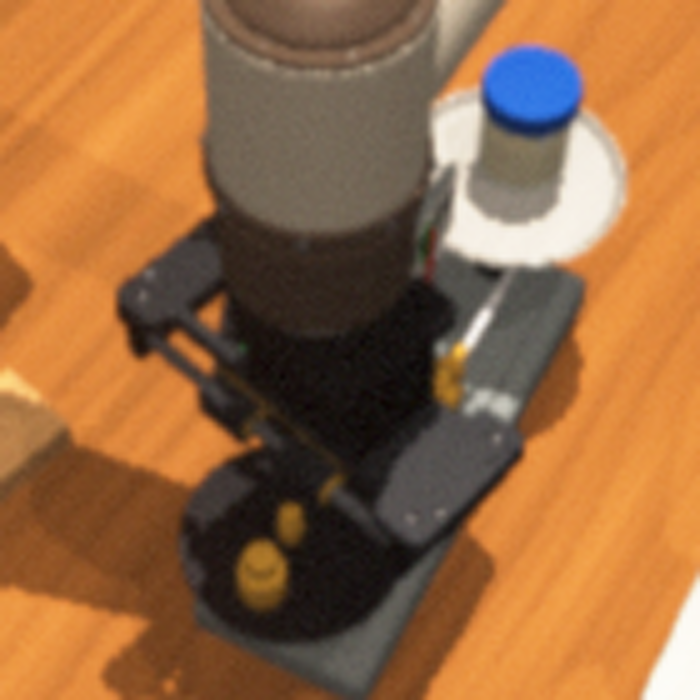

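The beam has come up further (rise 26 vs 23 mm): contact. One more 2 mm, then release and retreat.

Call:
move_arm(series=[[[0,0,0.1,0,0,0,-1],[0,0,0.1,0,0,0,-1],[0,0,0,0,0,0,-0.7],[0,0,0,0,0,0,-0.5],[0,0,0,0,0,0,-0.4],[0,0,0,0,0,0,-0.4],[0,0,-1,0,0,0,-0.4],[0,0,-3,0,0,0,-0.4],[0,0,-5,0,0,0,-0.4],[5,0,0,0,0,0,-0.4],[6,-1,0,0,0,0,-0.4],[6,-3,0,0,0,0,-0.4]]])

```text
time_s: 38.25
tcp_pos: [0.4696, -0.1239, 0.1915]
ee_rot: [[-0.986, 0.169, 0.002], [0.169, 0.986, -0.0], [-0.002, 0.0, -1.0]]
wrist_force: [-0.4, -0.4, 0.7]
gripper_width: 0.297
```

Call:
move_arm(series=[[[5,-4,0,0,0,0,-0.4],[0,-5,0,0,0,0,-0.4],[0,0,0,0,0,0,-0.4],[0,0,0,0,0,0,-0.4],[0,0,0,0,0,0,-0.4],[0,0,0,0,0,0,-0.4],[0,0,0,0,0,0,-0.4],[0,0,0,0,0,0,-0.4],[0,0,0,0,0,0,-0.4],[0,0,0,0,0,0,-0.4],[0,0,0,0,0,0,-0.4],[0,0,0,0,0,0,-0.4]]])

```text
time_s: 39.75
tcp_pos: [0.4077, -0.2037, 0.1906]
ee_rot: [[-0.985, 0.171, 0.0], [0.171, 0.985, -0.0], [-0.0, -0.0, -1.0]]
wrist_force: [-0.6, 0.3, -0.2]
gripper_width: 0.296
```

Run:
```python
from h import *
st(); zoom('scene','s21',(150,160,360,300),3.8) if 0 else None
c=cap('scene','s21'); cv2.imwrite('pics/s21z.png',cv2.resize(c['color'][155:305,160:360],None,fx=4,fy=4,interpolation=cv2.INTER_CUBIC))
zoom('top','t21',(200,150,400,290),4); cap_tilt(c)
B=((100,120,50),(130,255,255)); t=load('t21')
print(tri([t,c],[cent(t,*B,(205,150,270,240))[0],cent(c,*B,(300,160,350,215))[0]])[0].round(4))
for f in('top0','t21'):
    k=load(f)['color'].astype(np.float32); b,g,r_=k[...,0],k[...,1],k[...,2]; w=np.clip(r_-g-8,0,None)*((g-b)<12); x=np.arange(268,294)
    print(f,[(v,round(float((w[v,268:294]*x).sum()/w[v,268:294].sum()),2)) for v in range(187,193) if w[v,268:294].sum()>12])
for f in('scene0','s17','s21'):
    x,y=ptr(load(f)); print(f,[(int(v),round(x[y==v].mean(),1)) for v in np.unique(y)][:5])
```

```text
t 39.75 tcp [ 0.4077 -0.2037  0.1906] ang 170.14 z [ 0. -0. -1.] F [-0.6   0.33 -0.17] w 0.296 j [ -6.    5.3 -22.1   0.  -62.6  -3.8]
cap [326.02 176.8 ] 256 rise mm 29.94 tilt(100mm arm est) -0.0303 g -12.6
[0.6156 0.1327 0.183 ]
top0 [(187, 285.36), (188, 285.23), (189, 284.95), (190, 284.85), (191, 284.81), (192, 284.69)]
t21 [(187, 285.69), (188, 285.5), (189, 285.43), (190, 285.23), (191, 284.9), (192, 284.82)]
scene0 [(206, np.float64(306.0)), (207, np.float64(306.0)), (208, np.float64(306.0)), (209, np.float64(306.0)), (210, np.float64(305.5))]
s17 [(204, np.float64(307.0)), (205, np.float64(307.0)), (206, np.float64(307.0)), (207, np.float64(306.5)), (208, np.float64(306.5))]
s21 [(207, np.float64(305.5)), (208, np.float64(305.5)), (209, np.float64(305.5)), (210, np.float64(305.0)), (211, np.float64(305.0))]
```

View pics/s21z.png

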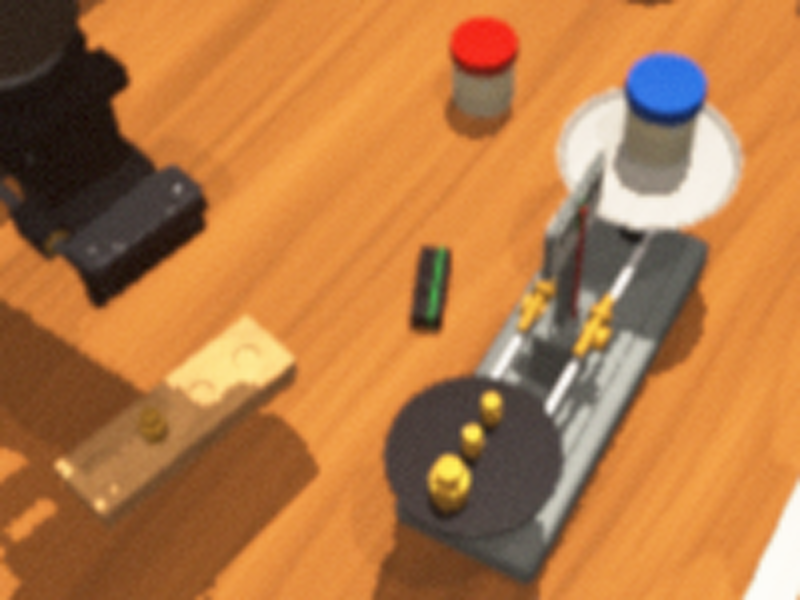

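View pics/t21z.png

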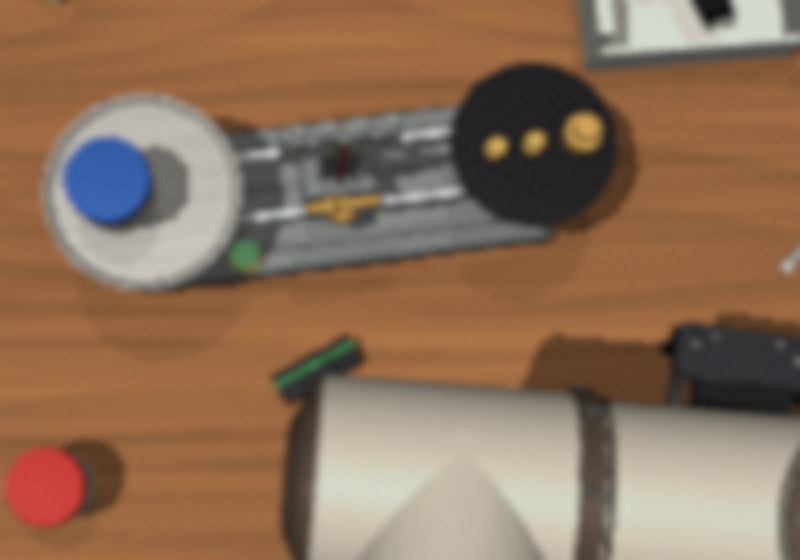

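All three weights stand, the 50 g remains in the block. Triangulated cap rise is 26.7 mm (tilt about −0.007), pointer shift from the empty-level picture about +0.35 px of 11 (−0.006). A last stillness check after 1 s.

Call:
move_arm(series=[[[0,0,0,0,0,0,-0.4],[0,0,0,0,0,0,-0.4],[0,0,0,0,0,0,-0.4],[0,0,0,0,0,0,-0.4],[0,0,0,0,0,0,-0.4],[0,0,0,0,0,0,-0.4],[0,0,0,0,0,0,-0.4],[0,0,0,0,0,0,-0.4]]])

```text
time_s: 40.85
tcp_pos: [0.4077, -0.2036, 0.1906]
ee_rot: [[-0.985, 0.171, -0.0], [0.171, 0.985, -0.0], [-0.0, -0.0, -1.0]]
wrist_force: [0.7, 0.2, 0.7]
gripper_width: 0.303
```

Run:
```python
from h import *
c=cap('scene','s22'); t=cap('top','t22'); B=((100,120,50),(130,255,255))
print(cent(c,*B,(300,160,350,215)),tri([t,c],[cent(t,*B,(205,150,270,240))[0],cent(c,*B,(300,160,350,215))[0]])[0].round(4))
k=t['color'].astype(np.float32); b,g,r_=k[...,0],k[...,1],k[...,2]; w=np.clip(r_-g-8,0,None)*((g-b)<12); x=np.arange(268,294)
print([(v,round(float((w[v,268:294]*x).sum()/w[v,268:294].sum()),2)) for v in range(187,193) if w[v,268:294].sum()>12])
cv2.imwrite('pics/pf.png',np.hstack([cv2.resize(load(f)['color'][195:225,290:320],None,fx=10,fy=10,interpolation=cv2.INTER_CUBIC) for f in('scene0','s22')]))
```

```text
(array([325.9922179 , 176.77431907]), np.int32(257)) [0.6156 0.1326 0.1832]
[(187, 285.76), (188, 285.55), (189, 285.45), (190, 285.16), (191, 284.97), (192, 284.83)]
```

View pics/pf.png

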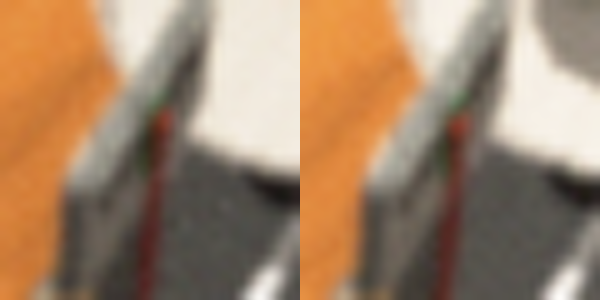

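The pointer tip (about (457,122) in the right panel) lies in the green almost exactly as in the empty-level picture (160,120), and nothing has moved in the last second. Handing in.

```bash
python3 -c "
from h import *
print(r.finish_job())"
```

```text
the job is handed in; nothing more can be done
None
```

The blue-capped jar now stands upright on the goods pan. It is balanced by the 100 g weight and both 20 g weights on the black plate, so the jar weighs about 137 g. I handed the job in at about 41 s, with the arm clear of everything.

- **Beam:** my last checks put the tilt at about −0.007 rad, well inside the green band. The cap's height from both cameras and the pointer's position in the top view agreed on this. The pointer tip lay in the green, and nothing had moved over the last second.
- **Other items:** the 50 g weight is still in its recess. In the last pictures the red jar and the plug in front of the balance looked untouched. I did not check the other plug and the tools separately at the end.
- **Missed grasp:** the first try at the 100 g weight closed above its knob without touching it. The fingertips showed up in the pictures about 34 mm above the reported tool point, so I corrected for that. The jar had therefore been carried by its cap.
- **A check that disagreed:** a rough tilt estimate from one camera read about 0.02 rad too far towards the weight plate, and at the end it gave −0.030, at the edge of the band. I trusted the two-camera and pointer readings because the one-camera method ignores the pan's sideways shift. A rough one-camera plate fit also sided with it before I added the last weight, and I did not repeat that fit.

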